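# Stack coated panels on spacer sticks to cure under a weighted press plate

## Robot

A 6-joint arm with a two-finger parallel gripper is mounted at the origin on the work surface; the furniture and walls round the work are solid. World frame = base frame: x ahead of the robot, y to its left, z up, the work surface at z = 0. Lengths are in m, angles in rad, forces in N, time in s.
With the tool pointing down it reaches from about 0.375 to 0.975 m from the base axis. Payload 3.8 kg.
Tool frame: the origin (TCP) lies at the very end of the fingers, on their centre line; the grasp point (between the pads) lies behind it (bot.tcp_to_grasp is the y of the grasp point in the tool frame, in m); y points along the fingers, z is the direction in which the jaws open and shut, and the axes are right-handed (so a half turn about y gives the same grasp; the last joint's range is limited). The gripper opens to 85 mm and grips with 20 to 120 N. Pads are 22 mm wide; open, the fingers measure 114 mm over their backs; the gripper's body (76 mm by 85 mm) begins 54 mm behind the grasp point. The pads swing forward as they close: fully open they stand 13 mm farther back than shut.
Start: joints at [-1.242, 0.264, 1.604, -0, 1.274, -0.037], TCP at [0.241, -0.63, 0.231] pointing down, gripper open.
Joint ranges: [-2.63, 2.63], [-0.94, 2.18], [0.31, 2.57], [-1.31, 4.45], [0, 2.66], [-2.55, 2.55]. Speed limits (rad/s): [2.57, 2.57, 3.14, 3.14, 3.14, 3.14].

## Interface

Orientations are given as a rotation vector (axis times angle).
In Python, from workcell import bot, optics, workorder gives the robot as it stands.
- The arm moves only by the shell command python3 -m handwheel 'ROWS' [FORCE]. ROWS is JSON, a list of rows, each a list of 7 numbers: the shift along the tool's x, y, z in m, then the turn, a rotation vector about the tool's x, y, z in rad, then the opening, from 0 (shut) to 1 (fully open). A call has 1 to 8 rows; each row shifts and turns the commanded pose from where the row before left it, along the tool's axes as they then stand; what a row does not reach is not made up. A row lasts 1/8 s, in which the tool goes at most 62.5 mm and 10.7 degrees, less where a joint would pass 70% of its speed; a pose out of reach is approached as far as the arm can. A call with a gripper value outside its range is refused whole. The fingers move at their own pace and stop on an object; FORCE is the grip in N (left out, the last holds). Time passes only in rows, so rows that do not move let the fingers close. It gives the time, the measured TCP pose, the force and the opening at its end, in the units of the state.
- bot.read_state(): the state, without advancing time (a new reading comes with each control period).
- optics.read_camera(name): name is "scene" or "top"; returns a dict with "image" (420x560x3 uint8, red, green, blue), "z_map" (420x560 float32, m along the optical axis (not along the pixel's ray), 0 where there is no reading), "mtx" (3x3 intrinsics, pixels), "world_from_camera" (4x4, takes a point from camera to world coordinates). Camera axes: x right, y down, z forward; pixel columns grow to the right and rows downward; lengths in m; the calibration is good to about 2 mm. A picture is of the moment at which its call begins.
- workorder.finish_job(): hands the job in, once; it reports no verdict.
The state is a dict: "time": time; "q": joint angles; "joint_vel": joint speeds; "joint_torque": joint torques, N m; "tool_pos": TCP position; "tcp_rot": TCP orientation; "wrist_force": force on the tool from outside, world axes, zero at the start; "torque": the same for the moment, N m; "width": opening from 0.0 (shut) to 1.0 (fully open).
Only numpy, scipy, OpenCV 4.12 (cv2) and the standard library are available. Lean on these libraries where they do the work, as an engineer would, in place of code of your own. Each camera call takes 0.05 s, during which the arm holds its last target.

## Task

Build the curing stack on the aluminium stand: lay every coated panel present and then the steel press plate on top, each one level, squarely over the stand (long side along the stand's) and resting on its own pair of wooden spacer sticks laid straight across near its two ends, so that air passes under every layer. When the press plate lies on its sticks, set the wire spool over its upright spindle, fully down on the plate, to weigh the stack. Do not disturb the flask or the rubber bulb.

Things in the scene. Friction and masses are not known exactly. Their poses are not given: they have to be found in the camera images.
- bed_top (a point): aluminium curing stand, fixed, a plate 166 mm (y axis) x 92 mm (x axis) on rubber feet; this point is the middle of its top face, 20 mm above the worktop. Two pairs of fine black lines across it, 46 mm either side of the middle along y, mark where the bottom spacer sticks go. It starts at a different place and yaw each time
- panel_a_center (a point): flat composite test panel, grey with a green coated top, 140 (its y axis) x 56 (its x axis) x 10 mm thick, 0.12 kg; point at its centre, 5 mm above its underside; z up. One or both panels are present (an absent one reads None from the start).
- panel_b_center (a point): flat composite test panel, grey with a blue coated top, 140 (its y axis) x 56 (its x axis) x 10 mm thick, 0.12 kg; point at its centre, 5 mm above its underside; z up. One or both panels are present (an absent one reads None from the start).
- press_plate_center (a point): steel press plate, 140 (its y axis) x 56 (its x axis) x 10 mm thick, 0.25 kg, with an upright dark round spindle 14 mm in diameter and 37 mm tall (its last 7 mm tapered to a 7 mm tip) in the middle of its top face; point at the centre of the plate, 5 mm above its underside; z up. It can be held by its long edges or by the spindle
- spindle_foot (a point): foot of the press plate's spindle, in the middle of the plate's top face (10 mm above the plate's underside)
- spool_center (a point): reel of copper-coloured wire with orange flanges, 54 mm over the flanges, 44 mm high, through-bore 19 mm, 0.30 kg, standing upright; point at its centre, 22 mm above its underside
- flask: small amber conical flask, 52 mm wide, 85 mm high, a bystander; origin at its underside
- bulb: red rubber pipette bulb, 51 mm wide, 76 mm high, a bystander; origin at its underside
- stick_1_center (a point): square wooden spacer stick, 76 mm long (its y axis) x 14 x 14 mm, 18 g, at first lying on the black mat (4 mm thick); point at its centre, 7 mm above its underside. The six sticks are alike
- stick_2_center (a point): square wooden spacer stick, 76 mm long (its y axis) x 14 x 14 mm, 18 g, at first lying on the black mat (4 mm thick); point at its centre, 7 mm above its underside. The six sticks are alike
- stick_3_center (a point): square wooden spacer stick, 76 mm long (its y axis) x 14 x 14 mm, 18 g, at first lying on the black mat (4 mm thick); point at its centre, 7 mm above its underside. The six sticks are alike
- stick_4_center (a point): square wooden spacer stick, 76 mm long (its y axis) x 14 x 14 mm, 18 g, at first lying on the black mat (4 mm thick); point at its centre, 7 mm above its underside. The six sticks are alike
- stick_5_center (a point): square wooden spacer stick, 76 mm long (its y axis) x 14 x 14 mm, 18 g, at first lying on the black mat (4 mm thick); point at its centre, 7 mm above its underside. The six sticks are alike
- stick_6_center (a point): square wooden spacer stick, 76 mm long (its y axis) x 14 x 14 mm, 18 g, at first lying on the black mat (4 mm thick); point at its centre, 7 mm above its underside. The six sticks are alike
- panel_a_seat1 (a point): where the centre of a stick under the green panel belongs: 46 mm from the middle towards its +y end, 7 mm below its underside (12 mm below its centre point)
- panel_a_seat2 (a point): where the centre of a stick under the green panel belongs: 46 mm from the middle towards its -y end, 7 mm below its underside (12 mm below its centre point)
- panel_b_seat1 (a point): where the centre of a stick under the blue panel belongs: 46 mm from the middle towards its +y end, 7 mm below its underside (12 mm below its centre point)
- panel_b_seat2 (a point): where the centre of a stick under the blue panel belongs: 46 mm from the middle towards its -y end, 7 mm below its underside (12 mm below its centre point)
- press_plate_seat1 (a point): where the centre of a stick under the press plate belongs: 46 mm from the middle towards its +y end, 7 mm below its underside (12 mm below its centre point)
- press_plate_seat2 (a point): where the centre of a stick under the press plate belongs: 46 mm from the middle towards its -y end, 7 mm below its underside (12 mm below its centre point)
There are look-alikes about, which are no part of the job. There is more than one size of the part that bears spool_center; the job needs the smallest.

How it is judged:
By the outcome, as a careful person would: the job done as asked, in the order asked, and still so for the second after the job is handed in, with the robot touching nothing.
Of panel_a, panel_b only 1 to 2 are there at a start; the rules pass over those that are not, and their reading is None.
At some moment in a run one of spool, press_plate may be knocked a few centimetres aside while the robot is not near it.
It also fails if it takes over 210 s, if anything falls off the work surface, if the arm or the gripper's body presses on something with over 40 N, if the wrist force passes 120 N, or if a joint passes its speed limit or range.

## Working session

There is one attempt and no reset: what is moved stays moved. The work goes in short steps, Python scripts to look and compute and a shell command to move; the robot and the scene stay as the last step left them, time stands still between calls to the robot, and variables do not carry over. Pictures are saved under pics/ and viewed, and the job is handed in when it is done.

```bash
ls; mkdir -p pics; python3 - <<'E'
from workcell import bot, optics, workorder
import cv2,numpy as np
s=bot.read_state();print(s, bot.tcp_to_grasp)
for n in("scene","top"):
    c=optics.read_camera(n);cv2.imwrite(f"pics/{n}0.png",cv2.resize(c["image"][:,:,::-1],(800,600),interpolation=cv2.INTER_CUBIC))
    print(n,c["mtx"],c["world_from_camera"].round(4))
E
```

```text
pics
{'time': 0.0, 'q': array([-1.24189731e+00,  2.64771947e-01,  1.60537501e+00, -1.94692459e-05,
        1.27368273e+00, -3.69189069e-02]), 'joint_vel': array([-0.00080716,  0.00067915,  0.00027415, -0.0007717 ,  0.00032163,
        0.00101567]), 'joint_torque': array([-1.85608384e-03, -5.15124500e+01, -3.67314649e+01, -3.65764836e-04,
        1.30860167e-02, -1.58274776e-05]), 'tool_pos': array([ 0.24120204, -0.62965617,  0.2299488 ]), 'tcp_rot': array([-0.37437426,  2.02423193, -2.01968648]), 'wrist_force': array([-0.00406363, -1.08713901,  0.64993336]), 'torque': array([ 0.003318  , -0.01241494, -0.00093545]), 'width': 0.998602887187331} -0.0187
scene [[520.30468096   0.         274.0109645 ]
 [  0.         520.30468096 203.11538053]
 [  0.           0.           1.        ]] [[ 0.9973 -0.0433  0.0591  0.4813]
 [-0.0727 -0.6811  0.7286 -0.7382]
 [ 0.0087 -0.7309 -0.6824  0.8049]
 [ 0.      0.      0.      1.    ]]
top [[414.42605626   0.         285.43684606]
 [  0.         414.42605626 205.98289268]
 [  0.           0.           1.        ]] [[ 1.4000e-03 -9.9490e-01  1.0050e-01  4.5110e-01]
 [-1.0000e+00 -6.0000e-04  7.8000e-03  7.8700e-02]
 [-7.7000e-03 -1.0050e-01 -9.9490e-01  1.0732e+00]
 [ 0.0000e+00  0.0000e+00  0.0000e+00  1.0000e+00]]
```

View pics/scene0.png

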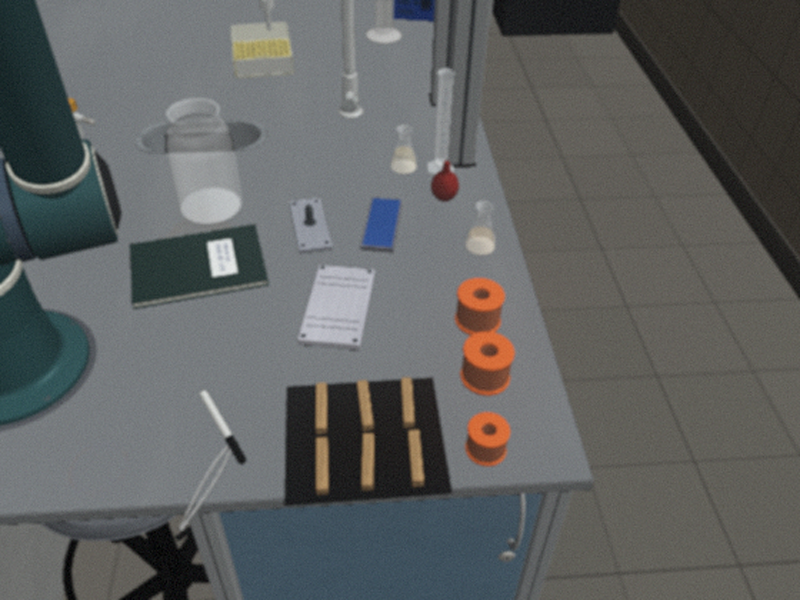

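View pics/top0.png

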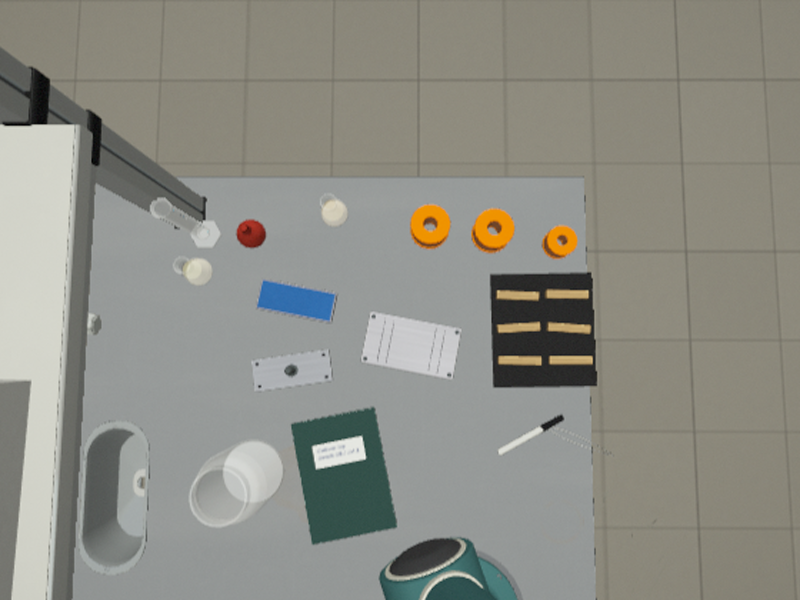

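```bash
cat > h.py <<'E'
from workcell import bot, optics
import cv2,numpy as np
from scipy.spatial.transform import Rotation as R
def wmap(c):
    z=c["z_map"];v,u=np.mgrid[:420,:560];K=c["mtx"]
    p=np.stack([(u-K[0,2])/K[0,0]*z,(v-K[1,2])/K[1,1]*z,z,np.ones_like(z)],-1)
    return (p@c["world_from_camera"].T)[...,:3]
def rects(c,mask,minpix=30):
    W=wmap(c);n,l,st,_=cv2.connectedComponentsWithStats(mask.astype(np.uint8),connectivity=4)
    for i in range(1,n):
        if st[i,4]<minpix: continue
        m=l==i;P=W[m];zt=np.percentile(P[:,2],90)
        (cx,cy),(a,b),th=cv2.minAreaRect((P[:,:2]*1000).astype(np.float32))
        if a<b:a,b,th=b,a,th+90
        v,u=np.where(m)
        print("px(%.0f,%.0f) n%d c=(%.4f,%.4f) mean=(%.4f,%.4f) L%.0f W%.0f yaw long(from x)=%.1f ztop%.3f zmed%.3f"%(u.mean(),v.mean(),st[i,4],cx/1e3,cy/1e3,*P[:,:2].mean(0),a,b,(th+90)%180-90,zt,np.median(P[:,2])))
def pix(c,p):
    T=np.linalg.inv(c["world_from_camera"]);q=T[:3,:3]@np.asarray(p)+T[:3,3];q=c["mtx"]@q;return q[:2]/q[2]
E
python3 - <<'E'
from h import *
c=optics.read_camera("top");I=c["image"].astype(int);r,g,b=I[...,0],I[...,1],I[...,2]
W=wmap(c);z=W[...,2]
print("blue");rects(c,(b>r+60))
print("orange");rects(c,(r>200)&(b<80)&(z>.02),20)
print("sticks");rects(c,(r>b+40)&(r<=245)&(z>.01)&(z<.03)&(b>60),60)
print("z 15-30 grey (bed)");rects(c,(z>.0145)&(z<.026)&(abs(r-b)<25)&(r>120),200)
print("z 6-14 plate");rects(c,(z>.006)&(z<.0145)&(abs(r-b)<25)&(r>120),200)
print(np.median(z[300:310,300:340]))
cv2.imwrite("pics/sp.png",cv2.resize(c["image"][130:190,270:420,::-1],(750,300),interpolation=cv2.INTER_CUBIC))
cv2.imwrite("pics/mid.png",cv2.resize(c["image"][180:285,160:340,::-1],(800,467),interpolation=cv2.INTER_CUBIC))
E
```

```text
blue
px(207,210) n977 c=(0.5245,0.2125) mean=(0.5479,0.2889) L299 W61 yaw long(from x)=72.8 ztop0.013 zmed0.010
orange
px(301,156) n494 c=(0.5807,0.0478) mean=(0.6766,0.0483) L259 W65 yaw long(from x)=0.1 ztop0.060 zmed0.057
px(346,159) n504 c=(0.5688,-0.0146) mean=(0.6691,-0.0620) L293 W68 yaw long(from x)=-25.4 ztop0.060 zmed0.057
px(393,168) n287 c=(0.6517,-0.1842) mean=(0.6516,-0.1843) L50 W50 yaw long(from x)=-65.0 ztop0.046 zmed0.044
sticks
px(362,206) n163 c=(0.5581,-0.1090) mean=(0.5579,-0.1089) L72 W13 yaw long(from x)=87.8 ztop0.020 zmed0.018
px(397,205) n157 c=(0.5596,-0.1973) mean=(0.5599,-0.1988) L75 W13 yaw long(from x)=89.5 ztop0.020 zmed0.017
px(363,228) n161 c=(0.5006,-0.1093) mean=(0.5006,-0.1100) L74 W14 yaw long(from x)=-86.9 ztop0.020 zmed0.018
px(398,229) n167 c=(0.4999,-0.1998) mean=(0.4997,-0.2004) L75 W14 yaw long(from x)=85.7 ztop0.019 zmed0.017
px(364,251) n175 c=(0.4422,-0.1108) mean=(0.4423,-0.1108) L74 W13 yaw long(from x)=-89.9 ztop0.019 zmed0.018
px(399,252) n180 c=(0.4423,-0.2015) mean=(0.4423,-0.2014) L75 W13 yaw long(from x)=-89.9 ztop0.019 zmed0.017
z 15-30 grey (bed)
px(287,241) n2340 c=(0.4686,0.0818) mean=(0.4684,0.0818) L166 W92 yaw long(from x)=79.2 ztop0.022 zmed0.020
z 6-14 plate
px(204,258) n1105 c=(0.4238,0.2947) mean=(0.4240,0.2951) L140 W56 yaw long(from x)=-81.8 ztop0.012 zmed0.010
px(237,316) n566 c=(0.2803,0.2085) mean=(0.2801,0.2076) L91 W43 yaw long(from x)=-78.6 ztop0.014 zmed0.012
-0.0004783366281022605
```

View pics/sp.png

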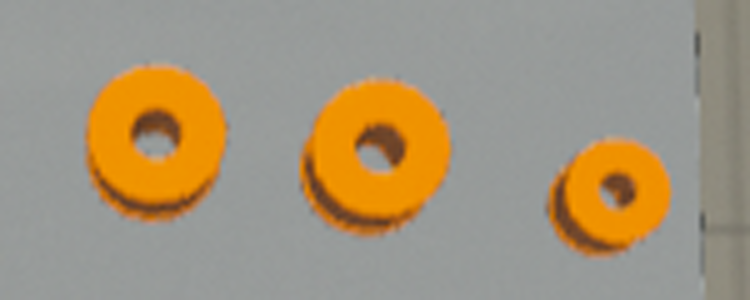

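View pics/mid.png

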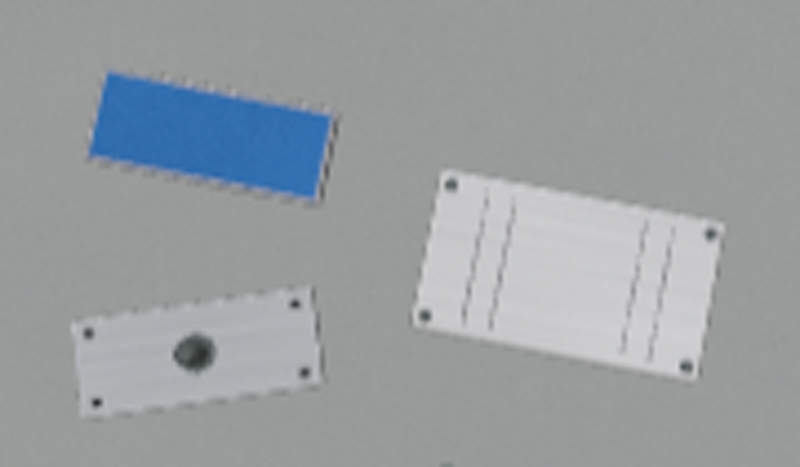

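Only the blue panel is present (the green thing is a notebook). Three orange reels are in the top view: (301,156), (346,159) and (393,168). The last is the smallest at ~52 mm wide and ~45 mm high, while the others are ~68 mm wide and 60 mm high, so it is the spool.

```bash
cat >> h.py <<'E'
def jaw(s=None):
    s=s or bot.read_state();M=R.from_rotvec(s["tcp_rot"]).as_matrix();return M
def tgt(x,y,z,jawdeg):
    s=bot.read_state();M=jaw(s);a=np.degrees(np.arctan2(M[1,2],M[0,2]))
    print("t%.2f tcp"%s["time"],s["tool_pos"].round(4),"jaw %.1f down"%a,M[:,1].round(3),"q6 %.2f w %.3f"%(s["q"][5],s["width"]))
    for k in(0,180):
        d=(jawdeg+k-a+180)%360-180   # world yaw change; tool y down => turn about y = -d
        # residual tilt corrected too
        Mt=np.array([[0,0,np.cos(np.radians(jawdeg+k))],[0,0,np.sin(np.radians(jawdeg+k))],[0,-1,0]],float)
        Mt[:,0]=np.cross(Mt[:,1],Mt[:,2])
        sh=Mt.T@(np.array([x,y,z])-s["tool_pos"])
        print(" turn_y %.3f rad (%.1f rows) then shift (post-turn tool axes) x %.4f y %.4f z %.4f"%(-np.radians(d),abs(d)/10.3,*sh), "rotvec incl tilt",R.from_matrix(M.T@Mt).as_rotvec().round(3))
E
python3 - <<'E'
from h import *
c=optics.read_camera("top");I=c["image"].astype(int);r,g,b=I[...,0],I[...,1],I[...,2]
W=wmap(c);z=W[...,2]
print("blue");rects(c,(b>r+60)&(z>.007)&(z<.013)&(c["z_map"]>0),200)
print("sticks");rects(c,(r>b+40)&(z>.0155)&(z<.03)&(b>60),60)
tgt(.4422,-.1108,.10,0)
E
```

```text
blue
px(207,210) n830 c=(0.5484,0.2898) mean=(0.5486,0.2896) L133 W49 yaw long(from x)=78.8 ztop0.012 zmed0.010
sticks
px(397,205) n121 c=(0.5605,-0.1970) mean=(0.5600,-0.1978) L75 W13 yaw long(from x)=88.1 ztop0.020 zmed0.018
px(358,206) n106 c=(0.5589,-0.1009) mean=(0.5586,-0.0979) L56 W13 yaw long(from x)=88.9 ztop0.020 zmed0.018
px(363,228) n129 c=(0.5006,-0.1103) mean=(0.5008,-0.1105) L73 W14 yaw long(from x)=-86.6 ztop0.020 zmed0.018
px(399,229) n139 c=(0.4998,-0.2006) mean=(0.4998,-0.2011) L74 W13 yaw long(from x)=86.5 ztop0.020 zmed0.018
px(364,251) n149 c=(0.4422,-0.1105) mean=(0.4424,-0.1126) L74 W13 yaw long(from x)=-89.9 ztop0.020 zmed0.018
px(400,251) n150 c=(0.4423,-0.2015) mean=(0.4425,-0.2020) L74 W13 yaw long(from x)=-89.9 ztop0.020 zmed0.018
t0.20 tcp [ 0.2413 -0.6299  0.2304] jaw -69.0 down [-0.     0.001 -1.   ] q6 -0.04 w 1.005
 turn_y -1.205 rad (6.7 rows) then shift (post-turn tool axes) x -0.5191 y 0.1304 z 0.2009 rotvec incl tilt [ 1.000e-03 -1.205e+00 -1.000e-03]
 turn_y 1.937 rad (10.8 rows) then shift (post-turn tool axes) x 0.5191 y 0.1304 z -0.2009 rotvec incl tilt [1.000e-03 1.937e+00 1.000e-03]
```

```bash
python3 -m handwheel '[[0,0,0,0,-0.172,0,1],[0,0,0,0,-0.172,0,1],[0,0,0,0,-0.172,0,0.6],[0,0,0,0,-0.172,0,0.6],[0,0,0,0,-0.172,0,0.6],[0,0,0,0,-0.172,0,0.6],[0,0,0,0,-0.172,0,0.6]]' 40; python3 -m handwheel '[[-0.05,0,0.02,0,0,0,0.6],[-0.05,0,0.02,0,0,0,0.6],[-0.05,0,0.02,0,0,0,0.6],[-0.05,0,0.02,0,0,0,0.6],[-0.05,0,0.02,0,0,0,0.6],[-0.05,0,0.02,0,0,0,0.6],[-0.05,0,0.02,0,0,0,0.6],[-0.05,0,0.02,0,0,0,0.6]]'; python3 -c "
from h import *
tgt(.4422,-.1108,.08,0)"
```

```text
time: 1.08
tool_pos: [0.2414, -0.6301, 0.2309]
tcp_rot: [-1.211, 1.206, -1.205]
wrist_force: [0.1, 0.5, 0.2]
width: 0.6
time: 2.08
tool_pos: [0.4021, -0.2288, 0.2313]
tcp_rot: [-1.208, 1.21, -1.211]
wrist_force: [0.3, 0.4, -0.5]
width: 0.598
t2.08 tcp [ 0.4021 -0.2288  0.2313] jaw -0.1 down [ 0. -0. -1.] q6 -0.57 w 0.598
 turn_y -0.001 rad (0.0 rows) then shift (post-turn tool axes) x -0.1180 y 0.1513 z 0.0401 rotvec incl tilt [-0.    -0.001  0.   ]
 turn_y 3.140 rad (17.5 rows) then shift (post-turn tool axes) x 0.1180 y 0.1513 z -0.0401 rotvec incl tilt [-0.00e+00  3.14e+00 -1.00e-03]
```

```bash
python3 -m handwheel '[[-0.04,0.03,0.013,0,0,0,0.6],[-0.04,0.05,0.013,0,0,0,0.6],[-0.038,0.05,0.014,0,0,0,0.6],[0,0.02,0,0,0,0,0.6],[0,0,0,0,0,0,0.6]]'; python3 - <<'E'
from h import *
tgt(.4422,-.1108,.006,0)
c=optics.read_camera("scene")
u,v=pix(c,[.4422,-.1108,.02]).astype(int)
cv2.imwrite("pics/a1.png",cv2.resize(c["image"][v-70:v+70,u-80:u+80,::-1],(800,700)[:2],interpolation=cv2.INTER_CUBIC)[:600])
c=optics.read_camera("top");u,v=pix(c,[.4422,-.1108,.02]).astype(int)
cv2.imwrite("pics/a2.png",cv2.resize(c["image"][v-60:v+60,u-80:u+80,::-1],(800,600),interpolation=cv2.INTER_CUBIC))
E
```

```text
time: 2.7
tool_pos: [0.4391, -0.1142, 0.0829]
tcp_rot: [-1.212, 1.213, -1.206]
wrist_force: [0.3, -0.3, 1.6]
width: 0.598
t2.70 tcp [ 0.4391 -0.1142  0.0829] jaw 0.0 down [-0.005  0.001 -1.   ] q6 -0.31 w 0.598
 turn_y 0.000 rad (0.0 rows) then shift (post-turn tool axes) x -0.0034 y 0.0769 z 0.0031 rotvec incl tilt [ 0.005  0.    -0.001]
 turn_y -3.141 rad (17.5 rows) then shift (post-turn tool axes) x 0.0034 y 0.0769 z -0.0031 rotvec incl tilt [-2.000e-03 -3.141e+00 -7.000e-03]
```

View pics/a1.png

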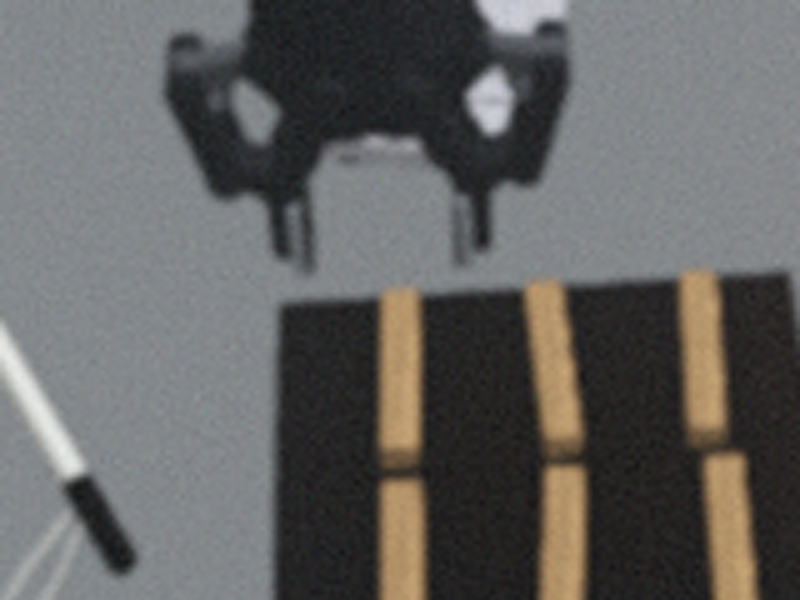

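View pics/a2.png

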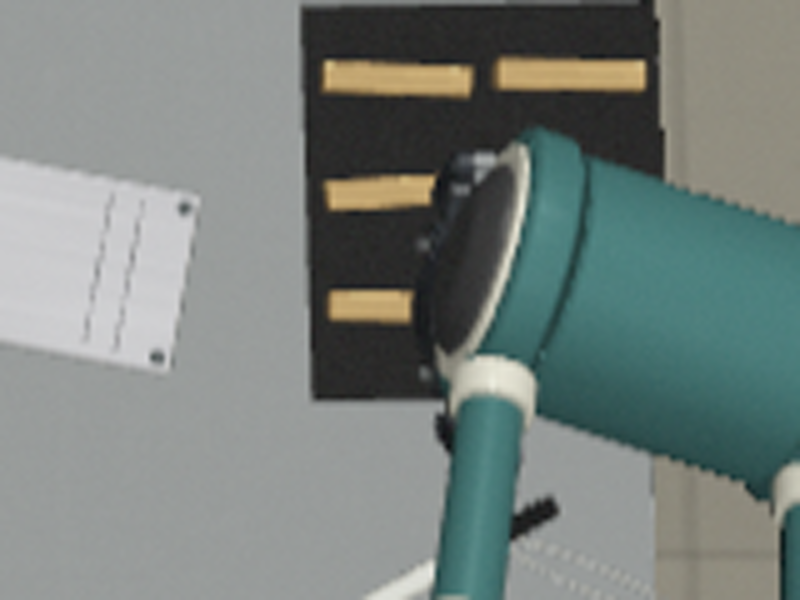

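Fingers hang over the near-left stick in line with it (scene crop: fingers at x≈290 and 470, stick at x≈400), so I'll lower and grip.

```bash
python3 -m handwheel '[[-0.003,0.03,0.003,0,0,0,0.5],[0,0.03,0,0,0,0,0.5],[0,0.015,0,0,0,0,0.5],[0,0,0,0,0,0,0.5]]'; python3 -c "
from h import *
tgt(.4422,-.1108,.006,0)"
```

```text
time: 3.3
tool_pos: [0.4438, -0.1127, 0.0099]
tcp_rot: [-1.209, 1.211, -1.21]
wrist_force: [-0.6, -0.7, -0.6]
width: 0.499
t3.30 tcp [ 0.4438 -0.1127  0.0099] jaw -0.1 down [-0.001  0.    -1.   ] q6 -0.30 w 0.499
 turn_y -0.002 rad (0.0 rows) then shift (post-turn tool axes) x -0.0019 y 0.0039 z -0.0016 rotvec incl tilt [ 0.001 -0.002 -0.   ]
 turn_y 3.140 rad (17.5 rows) then shift (post-turn tool axes) x 0.0019 y 0.0039 z 0.0016 rotvec incl tilt [0.00e+00 3.14e+00 1.00e-03]
```

```bash
python3 -m handwheel '[[-0.002,0.003,-0.001,0,0,0,0.5],[0,0,0,0,0,0,0.1],[0,0,0,0,0,0,0],[0,0,0,0,0,0,0],[0,0,0,0,0,0,0],[0,0,0,0,0,0,0]]' 40; python3 -m handwheel '[[0,-0.04,0,0,0,0,0],[0,-0.04,0,0,0,0,0],[0,-0.02,0,0,0,0,0],[0,0,0,0,0,0,0]]'; python3 -c "
from h import *
tgt(.4600,.0366,.10,79.2)"
```

```text
time: 4.05
tool_pos: [0.444, -0.1106, 0.0078]
tcp_rot: [-1.208, 1.208, -1.211]
wrist_force: [-0.1, -0.1, 5.4]
width: 0.148
time: 4.55
tool_pos: [0.4445, -0.1108, 0.1086]
tcp_rot: [-1.207, 1.206, -1.213]
wrist_force: [-0.2, -0.3, -0.6]
width: 0.146
t4.55 tcp [ 0.4445 -0.1108  0.1086] jaw -0.1 down [ 0.004 -0.001 -1.   ] q6 -0.30 w 0.146
 turn_y -1.383 rad (7.7 rows) then shift (post-turn tool axes) x -0.0124 y 0.0086 z 0.1477 rotvec incl tilt [-0.003 -1.383  0.004]
 turn_y 1.758 rad (9.8 rows) then shift (post-turn tool axes) x 0.0124 y 0.0086 z -0.1477 rotvec incl tilt [-0.004  1.758 -0.003]
```

```bash
python3 -m handwheel '[[0,0,0,0,-0.173,0,0],[0,0,0,0,-0.173,0,0],[0,0,0,0,-0.173,0,0],[0,0,0,0,-0.173,0,0],[0,0,0,0,-0.173,0,0],[0,0,0,0,-0.173,0,0],[0,0,0,0,-0.173,0,0],[0,0,0,0,-0.173,0,0]]'; python3 -m handwheel '[[-0.004,0,0.05,0,0,0,0],[-0.004,0,0.05,0,0,0,0],[-0.004,0,0.048,0,0,0,0],[0,0,0,0,0,0,0],[0,0,0,0,0,0,0]]';python3 - <<'E'
from h import *
tgt(.4600,.0366,.10,79.2)
c=optics.read_camera("scene")
u,v=pix(c,[.4686,.08,.06]).astype(int)
cv2.imwrite("pics/b1.png",cv2.resize(c["image"][v-60:v+60,u-80:u+80,::-1],(800,600),interpolation=cv2.INTER_CUBIC))
E
```

```text
time: 5.55
tool_pos: [0.4416, -0.1099, 0.1049]
tcp_rot: [-1.565, 0.146, -0.14]
wrist_force: [0.2, 0.7, -0.3]
width: 0.146
time: 6.18
tool_pos: [0.4577, 0.0371, 0.1055]
tcp_rot: [-1.567, 0.148, -0.145]
wrist_force: [-0.4, -0.1, -0.7]
width: 0.147
t6.17 tcp [0.4577 0.0371 0.1055] jaw 79.3 down [-0.003 -0.001 -1.   ] q6 -1.36 w 0.147
 turn_y 0.002 rad (0.0 rows) then shift (post-turn tool axes) x 0.0023 y 0.0055 z -0.0001 rotvec incl tilt [ 0.001  0.002 -0.002]
 turn_y -3.140 rad (17.5 rows) then shift (post-turn tool axes) x -0.0023 y 0.0055 z 0.0001 rotvec incl tilt [-4.00e-03 -3.14e+00 -2.00e-03]
```

View pics/b1.png

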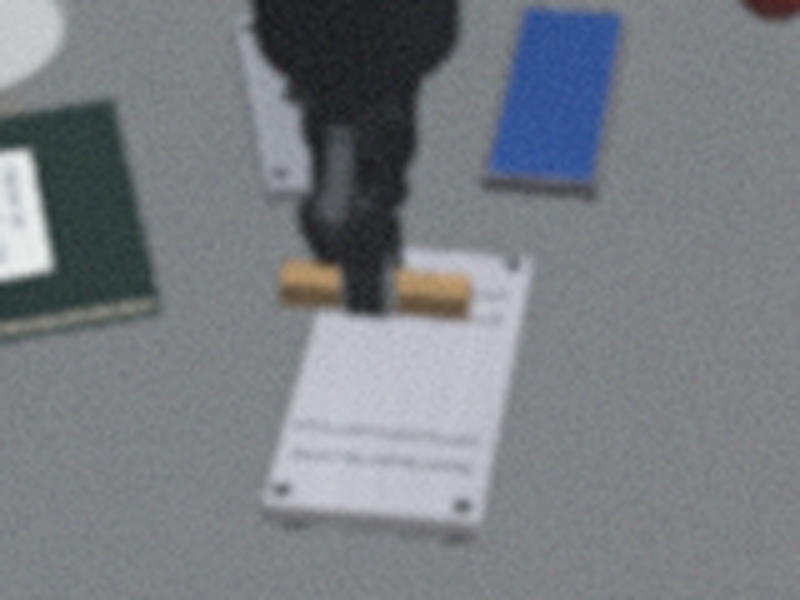

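```bash
cat >> h.py <<'E'
_rs=bot.read_state
def avg(n=5):
    P=[];F=[];V=[]
    for _ in range(n):
        optics.read_camera("top");s=_rs();P.append(s["tool_pos"]);F.append(s["wrist_force"]);V.append(s["tcp_rot"])
    s=dict(s);print("std mm",(np.std(P,0)*1e3).round(2),"F",np.mean(F,0).round(1));s["tool_pos"]=np.mean(P,0);s["tcp_rot"]=np.mean(V,0);return s
class _B:
    def read_state(self): return avg()
    def __getattr__(self,k): 
        import workcell; return getattr(workcell.bot,k)
bot=_B()
E
python3 -m handwheel '[[0,0.03,0,0,0,0,0],[0,0.03,0,0,0,0,0],[0,0.01,0,0,0,0,0],[0,0,0,0,0,0,0]]'; python3 -c "
from h import *
tgt(.4600,.0366,.0235,79.2)"
```

```text
time: 6.72
tool_pos: [0.4581, 0.0364, 0.0363]
tcp_rot: [-1.566, 0.15, -0.147]
wrist_force: [0.8, -0.7, -0.2]
width: 0.147
std mm [0.36 0.2  0.36] F [ 0.1 -0.   0.1]
t6.97 tcp [0.4598 0.037  0.0378] jaw 79.2 down [ 0.002  0.    -1.   ] q6 -1.36 w 0.150
 turn_y 0.000 rad (0.0 rows) then shift (post-turn tool axes) x 0.0003 y 0.0143 z -0.0003 rotvec incl tilt [-0.     0.     0.002]
 turn_y -3.142 rad (17.5 rows) then shift (post-turn tool axes) x -0.0003 y 0.0143 z 0.0003 rotvec incl tilt [ 3.000e-03 -3.142e+00  1.000e-03]
```

```bash
python3 -m handwheel '[[0,0.008,0,0,0,0,0],[0,0.004,0,0,0,0,0],[0,0,0,0,0,0,0]]'; python3 -c "
from h import *
tgt(.4600,.0366,.0235,79.2)"
```

```text
time: 7.35
tool_pos: [0.4582, 0.0373, 0.0243]
tcp_rot: [-1.566, 0.148, -0.146]
wrist_force: [-0.2, -0.3, -0.3]
width: 0.153
std mm [0.2  0.01 0.18] F [ 0.1 -0.2 -0.2]
t7.60 tcp [0.4588 0.0373 0.0248] jaw 79.2 down [-0.  0. -1.] q6 -1.36 w 0.150
 turn_y 0.001 rad (0.0 rows) then shift (post-turn tool axes) x 0.0013 y 0.0013 z -0.0005 rotvec incl tilt [ 0.     0.001 -0.   ]
 turn_y -3.141 rad (17.5 rows) then shift (post-turn tool axes) x -0.0013 y 0.0013 z 0.0005 rotvec incl tilt [-0.    -3.141 -0.   ]
```

```bash
python3 -m handwheel '[[0.001,0.001,0,0,0,0,0],[0,0.001,0,0,0,0,0],[0,0,0,0,0,0,0],[0,0,0,0,0,0,0.3],[0,0,0,0,0,0,0.3],[0,0,0,0,0,0,0.3]]'; python3 -m handwheel '[[0,-0.04,0,0,0,0,0.3],[0,-0.05,0,0,0,0,0.5],[-0.05,0,-0.05,0,0,0,0.5],[-0.05,0,-0.05,0,0,0,0.5]]'; python3 - <<'E'
from h import *
tgt(.5006,-.1103,.10,3.4)
c=optics.read_camera("scene")
u,v=pix(c,[.4686,.08,.06]).astype(int)
cv2.imwrite("pics/b2.png",cv2.resize(c["image"][v-60:v+60,u-80:u+80,::-1],(800,600),interpolation=cv2.INTER_CUBIC))
E
```

```text
time: 8.35
tool_pos: [0.4597, 0.0371, 0.0227]
tcp_rot: [-1.566, 0.148, -0.147]
wrist_force: [-0.4, 0.1, -0.5]
width: 0.302
time: 8.85
tool_pos: [0.3564, -0.0339, 0.1139]
tcp_rot: [-1.567, 0.144, -0.147]
wrist_force: [-0.9, -1.3, 0.4]
width: 0.496
std mm [3.35 0.83 0.9 ] F [-1.2  0.3 -0.6]
t9.10 tcp [ 0.353  -0.0343  0.112 ] jaw 79.1 down [-0.002 -0.    -1.   ] q6 -1.55 w 0.501
 turn_y 1.322 rad (7.4 rows) then shift (post-turn tool axes) x 0.0846 y 0.0120 z 0.1428 rotvec incl tilt [ 2.000e-03  1.322e+00 -1.000e-03]
 turn_y -1.820 rad (10.1 rows) then shift (post-turn tool axes) x -0.0846 y 0.0120 z -0.1428 rotvec incl tilt [-1.00e-03 -1.82e+00 -2.00e-03]
```

View pics/b2.png

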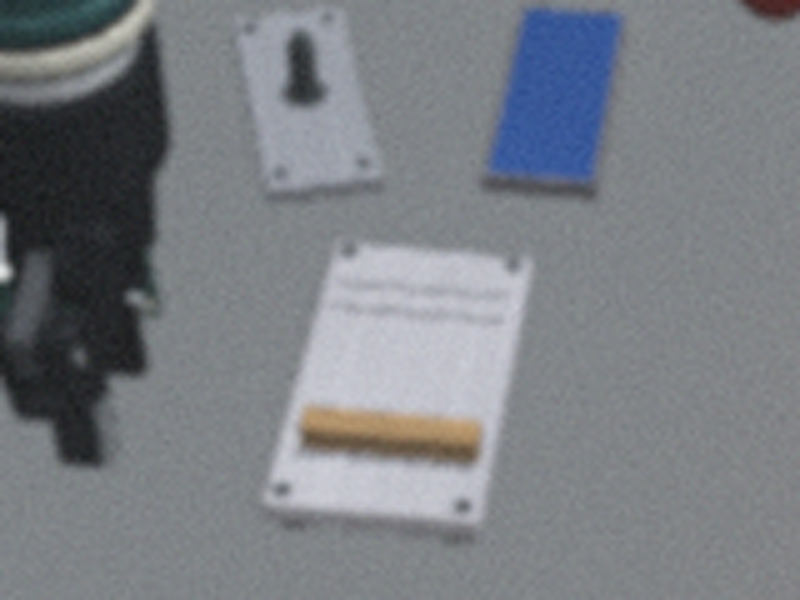

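The stick lies between its line pair (crop ~(390,432)). Next comes the stick at top px (363,228).

```bash
python3 -m handwheel '[[0,0,0,0,0.165,0,0.5],[0,0,0,0,0.165,0,0.5],[0,0,0,0,0.165,0,0.5],[0,0,0,0,0.165,0,0.5],[0,0,0,0,0.165,0,0.5],[0,0,0,0,0.165,0,0.5],[0,0,0,0,0.165,0,0.5],[0,0,0,0,0.167,0,0.5]]'; python3 -m handwheel '[[0.028,0,0.048,0,0,0,0.5],[0.028,0,0.048,0,0,0,0.5],[0.028,0,0.047,0,0,0,0.5],[0,0.04,0,0,0,0,0.5],[0,0.02,0,0,0,0,0.5],[0,0,0,0,0,0,0.5]]'; python3 -c "
from h import *
tgt(.5006,-.1103,.0075,3.4)"
```

```text
time: 10.15
tool_pos: [0.3579, -0.0326, 0.1131]
tcp_rot: [-1.236, 1.167, -1.167]
wrist_force: [-0.4, -0.1, -0.6]
width: 0.498
time: 10.9
tool_pos: [0.5036, -0.1073, 0.0503]
tcp_rot: [-1.24, 1.167, -1.16]
wrist_force: [-0.7, 0.2, 0.3]
width: 0.501
std mm [0.45 0.28 0.87] F [ 0.3 -0.2  0.4]
t11.15 tcp [ 0.5055 -0.1081  0.0534] jaw 3.5 down [ 0.001 -0.    -1.   ] q6 -0.32 w 0.502
 turn_y 0.003 rad (0.0 rows) then shift (post-turn tool axes) x 0.0019 y 0.0459 z -0.0050 rotvec incl tilt [-0.001  0.003  0.   ]
 turn_y -3.139 rad (17.5 rows) then shift (post-turn tool axes) x -0.0019 y 0.0459 z 0.0050 rotvec incl tilt [ 0.000e+00 -3.139e+00  1.000e-03]
```

```bash
python3 -m handwheel '[[0.002,0.02,-0.005,0,0,0,0.5],[0,0.016,0,0,0,0,0.5],[0,0.006,0,0,0,0,0.5],[0,0,0,0,0,0,0.5]]'; python3 -c "
from h import *
tgt(.5006,-.1103,.0075,3.4)"
```

```text
time: 11.65
tool_pos: [0.4993, -0.1106, 0.0106]
tcp_rot: [-1.238, 1.165, -1.164]
wrist_force: [0.1, 0.5, -0.6]
width: 0.498
std mm [0.13 0.05 0.15] F [ 0.1 -0.4  0. ]
t11.90 tcp [ 0.5    -0.1108  0.0114] jaw 3.5 down [ 0.001 -0.    -1.   ] q6 -0.33 w 0.499
 turn_y 0.002 rad (0.0 rows) then shift (post-turn tool axes) x -0.0004 y 0.0039 z 0.0006 rotvec incl tilt [-0.001  0.002  0.   ]
 turn_y -3.140 rad (17.5 rows) then shift (post-turn tool axes) x 0.0004 y 0.0039 z -0.0006 rotvec incl tilt [ 0.00e+00 -3.14e+00  1.00e-03]
```

```bash
python3 -m handwheel '[[0,0.003,0.001,0,0,0,0.5],[0,0,0,0,0,0,0],[0,0,0,0,0,0,0],[0,0,0,0,0,0,0],[0,0,0,0,0,0,0],[0,0,0,0,0,0,0]]' 40; python3 -m handwheel '[[0,-0.04,0,0,0,0,0],[0,-0.04,0,0,0,0,0],[0,-0.02,0,0,0,0,0],[0,0,0,0,-0.165,0,0],[0,0,0,0,-0.165,0,0],[0,0,0,0,-0.165,0,0],[0,0,0,0,-0.165,0,0],[0,0,0,0,-0.165,0,0]]';python3 -m handwheel '[[0,0,0,0,-0.165,0,0],[0,0,0,0,-0.165,0,0],[0,0,0,0,-0.167,0,0]]'; python3 -c "
from h import *
tgt(.4772,.1270,.10,79.2)"
```

```text
time: 12.65
tool_pos: [0.5006, -0.1106, 0.008]
tcp_rot: [-1.237, 1.164, -1.164]
wrist_force: [-0.5, 0.5, 1.5]
width: 0.149
time: 13.65
tool_pos: [0.5001, -0.1105, 0.1076]
tcp_rot: [-1.505, 0.532, -0.531]
wrist_force: [-0.2, -0.5, 0.1]
width: 0.147
time: 14.02
tool_pos: [0.5001, -0.1105, 0.1076]
tcp_rot: [-1.566, 0.144, -0.143]
wrist_force: [0.3, 0.6, 0.3]
width: 0.146
std mm [0.08 0.02 0.06] F [ 0.   0.1 -0.1]
t14.28 tcp [ 0.5002 -0.1105  0.1076] jaw 79.3 down [-0.001  0.    -1.   ] q6 -1.65 w 0.149
 turn_y 0.001 rad (0.0 rows) then shift (post-turn tool axes) x -0.0671 y 0.0076 z 0.2290 rotvec incl tilt [-0.     0.001 -0.001]
 turn_y -3.140 rad (17.5 rows) then shift (post-turn tool axes) x 0.0671 y 0.0076 z -0.2290 rotvec incl tilt [-1.00e-03 -3.14e+00  0.00e+00]
```

```bash
python3 -m handwheel '[[-0.017,0,0.057,0,0,0,0],[-0.017,0,0.057,0,0,0,0],[-0.017,0,0.057,0,0,0,0],[-0.016,0,0.058,0,0,0,0],[0,0.03,0,0,0,0,0],[0,0.03,0,0,0,0,0],[0,0.01,0,0,0,0,0],[0,0,0,0,0,0,0]]'; python3 -c "
from h import *
tgt(.4772,.1270,.0235,79.2)"
```

```text
time: 15.28
tool_pos: [0.4768, 0.1266, 0.0374]
tcp_rot: [-1.566, 0.15, -0.147]
wrist_force: [0.8, -0.3, 0.5]
width: 0.145
std mm [0.34 0.06 0.35] F [ 0.3  0.3 -0.2]
t15.53 tcp [0.4784 0.1268 0.0389] jaw 79.2 down [ 0.002  0.    -1.   ] q6 -1.17 w 0.149
 turn_y -0.000 rad (0.0 rows) then shift (post-turn tool axes) x -0.0013 y 0.0154 z -0.0000 rotvec incl tilt [-0.001 -0.     0.002]
 turn_y 3.141 rad (17.5 rows) then shift (post-turn tool axes) x 0.0013 y 0.0154 z 0.0000 rotvec incl tilt [-3.000e-03  3.141e+00 -1.000e-03]
```

```bash
python3 -m handwheel '[[-0.001,0.008,0,0,0,0,0],[0,0.005,0,0,0,0,0],[0,0.001,0,0,0,0,0],[0,0,0,0,0,0,0]]'; python3 -c "
from h import *
tgt(.4772,.1270,.0235,79.2)"
```

```text
time: 16.02
tool_pos: [0.4761, 0.127, 0.0239]
tcp_rot: [-1.566, 0.148, -0.147]
wrist_force: [-2.0, -0.8, 4.1]
width: 0.149
std mm [0.   0.01 0.01] F [-2.1 -0.8  4.5]
t16.27 tcp [0.4761 0.127  0.0239] jaw 79.2 down [-0.001 -0.    -1.   ] q6 -1.17 w 0.147
 turn_y 0.001 rad (0.0 rows) then shift (post-turn tool axes) x 0.0010 y 0.0004 z 0.0002 rotvec incl tilt [ 0.     0.001 -0.001]
 turn_y -3.141 rad (17.5 rows) then shift (post-turn tool axes) x -0.0010 y 0.0004 z -0.0002 rotvec incl tilt [-1.000e-03 -3.141e+00 -1.000e-03]
```

Contact at 4.5 N, so I release and lift clear, then measure.

```bash
python3 -m handwheel '[[0,0,0,0,0,0,0.3],[0,0,0,0,0,0,0.3],[0,0,0,0,0,0,0.3],[0,-0.05,0,0,0,0,0.3],[0,-0.05,0,0,0,0,1],[-0.05,-0.03,-0.05,0,0,0,1],[-0.05,0,-0.05,0,0,0,1],[-0.03,0,-0.02,0,0,0,1]]' ; python3 - <<'E'
from h import *
c=optics.read_camera("top");I=c["image"].astype(int);r,g,b=I[...,0],I[...,1],I[...,2]
W=wmap(c);z=W[...,2]
print("sticks on bed");rects(c,(r>b+40)&(z>.0305)&(z<.04)&(b>60)&(W[...,1]>-.02),40)
print("blue");rects(c,(b>r+60)&(z>.005)&(z<.014)&(c["z_map"]>0),200)
tgt(.5484,.2898,.12,-11.2)
E
```

```text
time: 17.27
tool_pos: [0.342, 0.0444, 0.1482]
tcp_rot: [-1.566, 0.148, -0.148]
wrist_force: [-0.5, 1.2, 0.6]
width: 1.0
sticks on bed
px(269,237) n156 c=(0.4769,0.1271) mean=(0.4774,0.1271) L73 W14 yaw long(from x)=-10.8 ztop0.037 zmed0.034
px(305,243) n157 c=(0.4620,0.0374) mean=(0.4628,0.0370) L74 W14 yaw long(from x)=-10.8 ztop0.036 zmed0.033
blue
px(207,210) n954 c=(0.5483,0.2895) mean=(0.5484,0.2898) L134 W49 yaw long(from x)=78.8 ztop0.012 zmed0.010
std mm [1.63 0.46 0.52] F [-0.  -0.   0.2]
t17.57 tcp [0.3435 0.0453 0.1483] jaw 79.2 down [ 0.001  0.    -1.   ] q6 -1.32 w 1.000
 turn_y 1.578 rad (8.8 rows) then shift (post-turn tool axes) x -0.2797 y 0.0283 z 0.1535 rotvec incl tilt [-1.000e-03  1.578e+00  0.000e+00]
 turn_y -1.564 rad (8.7 rows) then shift (post-turn tool axes) x 0.2797 y 0.0283 z -0.1535 rotvec incl tilt [ 0.000e+00 -1.564e+00  1.000e-03]
```

```bash
python3 -m handwheel '[[0,0,0,0,0.175,0,0.95],[0,0,0,0,0.175,0,0.95],[0,0,0,0,0.175,0,0.95],[0,0,0,0,0.175,0,0.95],[0,0,0,0,0.175,0,0.95],[0,0,0,0,0.175,0,0.95],[0,0,0,0,0.175,0,0.95],[0,0,0,0,0.175,0,0.95]]'; python3 -m handwheel '[[0,0,0,0,0.178,0,0.95],[-0.055,0,0.03,0,0,0,0.95],[-0.055,0,0.03,0,0,0,0.95],[-0.055,0,0.03,0,0,0,0.95],[-0.055,0,0.03,0,0,0,0.95],[-0.055,0.03,0.03,0,0,0,0.95],[0,0.05,0,0,0,0,0.95],[0,0,0,0,0,0,0.95]]';python3 -c "
from h import *
tgt(.5484,.2896,.01,-11.2)"
```

```text
time: 18.58
tool_pos: [0.3452, 0.046, 0.1484]
tcp_rot: [-1.199, 1.226, -1.225]
wrist_force: [-0.0, -0.3, 0.2]
width: 0.953
time: 19.58
tool_pos: [0.5364, 0.2803, 0.0653]
tcp_rot: [-1.123, 1.355, -1.35]
wrist_force: [-0.0, -0.1, -0.8]
width: 0.95
std mm [1.3  0.28 2.04] F [0.2 0.1 0.6]
t19.82 tcp [0.5404 0.2812 0.0717] jaw -11.2 down [-0. -0. -1.] q6 0.63 w 0.950
 turn_y 0.001 rad (0.0 rows) then shift (post-turn tool axes) x -0.0098 y 0.0617 z 0.0062 rotvec incl tilt [0.    0.001 0.   ]
 turn_y -3.141 rad (17.5 rows) then shift (post-turn tool axes) x 0.0098 y 0.0617 z -0.0062 rotvec incl tilt [ 0.    -3.141 -0.   ]
```

```bash
python3 -m handwheel '[[-0.01,0.02,0.006,0,0,0,0.85],[0,0.02,0,0,0,0,0.85],[0,0.01,0,0,0,0,0.85],[0,0,0,0,0,0,0.85]]';python3 - <<'E'
from h import *
tgt(.5484,.2896,.01,-11.2)
c=optics.read_camera("scene")
u,v=pix(c,[.5484,.2896,.02]).astype(int)
cv2.imwrite("pics/c1.png",cv2.resize(c["image"][v-45:v+45,u-60:u+60,::-1],(800,600),interpolation=cv2.INTER_CUBIC))
E
```

```text
time: 20.32
tool_pos: [0.5467, 0.2888, 0.0203]
tcp_rot: [-1.113, 1.353, -1.352]
wrist_force: [-0.8, -0.4, 0.5]
width: 0.852
std mm [0.39 0.25 0.4 ] F [0.3 0.  0.2]
t20.57 tcp [0.548  0.2895 0.0218] jaw -11.2 down [ 0.001  0.    -1.   ] q6 0.64 w 0.852
 turn_y 0.000 rad (0.0 rows) then shift (post-turn tool axes) x -0.0001 y 0.0118 z 0.0003 rotvec incl tilt [-0.  0. -0.]
 turn_y -3.141 rad (17.5 rows) then shift (post-turn tool axes) x 0.0001 y 0.0118 z -0.0003 rotvec incl tilt [-1.000e-03 -3.141e+00  1.000e-03]
```

View pics/c1.png

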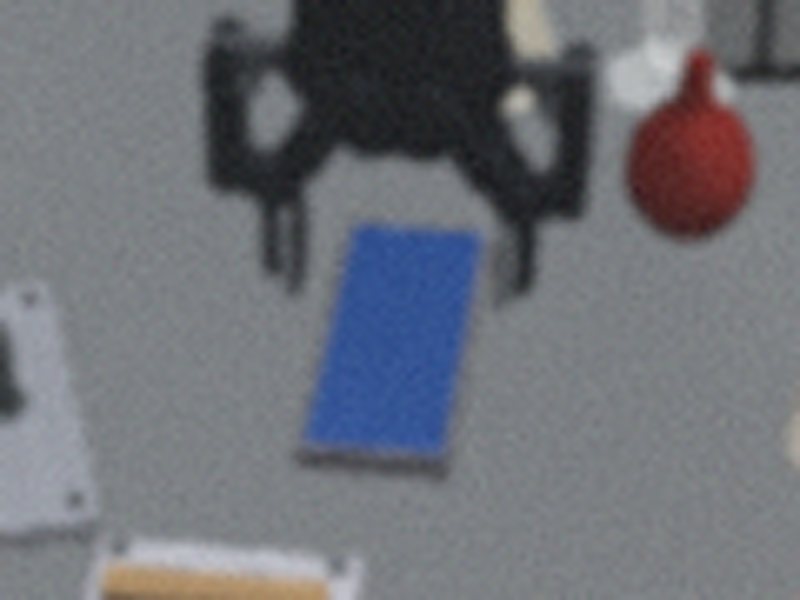

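Fingers straddle the panel (crop ~290 and ~520, panel between). I'll lower until I feel the table.

```bash
python3 -m handwheel '[[0,0.008,0,0,0,0,0.85],[0,0.005,0,0,0,0,0.85],[0,0,0,0,0,0,0.85]]';python3 -m handwheel '[[0,0.003,0,0,0,0,0.85],[0,0,0,0,0,0,0.85]]'; python3 -m handwheel '[[0,0.002,0,0,0,0,0.85],[0,0,0,0,0,0,0.85]]'
```

```text
time: 21.0
tool_pos: [0.547, 0.2892, 0.0073]
tcp_rot: [-1.113, 1.352, -1.351]
wrist_force: [-0.2, 0.5, -0.1]
width: 0.848
time: 21.25
tool_pos: [0.5477, 0.2895, 0.0051]
tcp_rot: [-1.111, 1.352, -1.351]
wrist_force: [-0.3, -1.1, 0.3]
width: 0.851
time: 21.5
tool_pos: [0.5478, 0.2895, 0.0032]
tcp_rot: [-1.111, 1.351, -1.351]
wrist_force: [-0.5, -0.6, -0.0]
width: 0.851
```

```bash
python3 -m handwheel '[[0,0,0,0,0,0,0.72],[0,0,0,0,0,0,0.72],[0,0.002,0,0,0,0,0.72],[0,0,0,0,0,0,0.72]]';python3 -m handwheel '[[0,0.002,0,0,0,0,0.72],[0,0,0,0,0,0,0.72]]'; python3 -m handwheel '[[0,0.002,0,0,0,0,0.72],[0,0,0,0,0,0,0.72]]'
```

```text
time: 22.0
tool_pos: [0.5476, 0.2895, 0.0011]
tcp_rot: [-1.111, 1.352, -1.351]
wrist_force: [-0.2, -0.2, -0.4]
width: 0.715
time: 22.25
tool_pos: [0.5476, 0.2895, -0.0009]
tcp_rot: [-1.111, 1.352, -1.351]
wrist_force: [0.3, 0.7, -0.4]
width: 0.721
time: 22.5
tool_pos: [0.5477, 0.2895, -0.0029]
tcp_rot: [-1.111, 1.352, -1.351]
wrist_force: [0.6, -0.4, -0.9]
width: 0.724
```

```bash
python3 -m handwheel '[[0,0,0,0,0,0,0.6],[0,0,0,0,0,0,0.5],[0,0,0,0,0,0,0.5],[0,0,0,0,0,0,0.4]]' 60;python3 -m handwheel '[[0,-0.02,0,0,0,0,0.4],[0,-0.03,0,0,0,0,0.4],[0,-0.04,0,0,0,0,0.4],[0,-0.04,0,0,0,0,0.4],[0,0,0,0,0,0,0.4]]'; python3 - <<'E'
from h import *
tgt(.4686,.0818,.08,-10.8)
c=optics.read_camera("scene")
u,v=pix(c,[.5484,.2896,.12]).astype(int)
cv2.imwrite("pics/c2.png",cv2.resize(c["image"][v-45:v+45,u-60:u+60,::-1],(800,600),interpolation=cv2.INTER_CUBIC))
E
```

```text
time: 23.0
tool_pos: [0.5482, 0.2897, -0.0023]
tcp_rot: [-1.11, 1.351, -1.351]
wrist_force: [-0.2, 0.6, 2.3]
width: 0.636
time: 23.62
tool_pos: [0.5508, 0.291, 0.1328]
tcp_rot: [-1.101, 1.348, -1.351]
wrist_force: [1.3, 0.5, -2.0]
width: 0.636
std mm [1.05 0.51 1.76] F [ 0.   0.2 -1.6]
t23.88 tcp [0.5473 0.2893 0.127 ] jaw -11.2 down [-0.001 -0.    -1.   ] q6 0.64 w 0.634
 turn_y -0.006 rad (0.0 rows) then shift (post-turn tool axes) x 0.2185 y 0.0470 z -0.0384 rotvec incl tilt [ 0.001 -0.006  0.   ]
 turn_y 3.135 rad (17.4 rows) then shift (post-turn tool axes) x -0.2185 y 0.0470 z 0.0384 rotvec incl tilt [-1.000e-03  3.135e+00  1.000e-03]
```

View pics/c2.png

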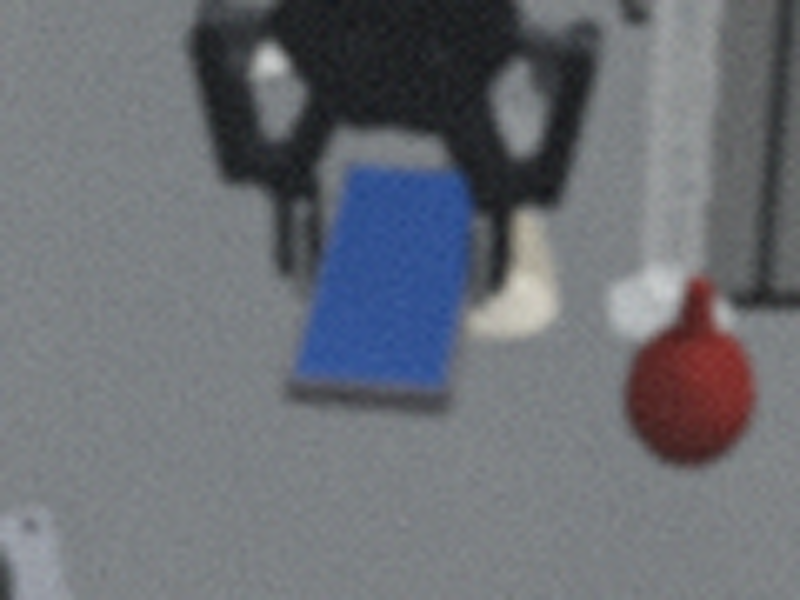

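```bash
python3 -m handwheel '[[0.044,0,-0.008,0,-0.006,0,0.4],[0.044,0,-0.008,0,0,0,0.4],[0.044,0,-0.008,0,0,0,0.4],[0.044,0,-0.007,0,0,0,0.4],[0.042,0.02,-0.007,0,0,0,0.4],[0,0.027,0,0,0,0,0.4],[0,0,0,0,0,0,0.4],[0,0,0,0,0,0,0.4]]'; python3 - <<'E'
from h import *
tgt(.4686,.0818,.0317,-10.8)
c=optics.read_camera("top");I=c["image"].astype(int);r,g,b=I[...,0],I[...,1],I[...,2]
W=wmap(c);z=W[...,2]
print("blue");rects(c,(b>r+60)&(z>.05)&(c["z_map"]>0),50)
c=optics.read_camera("scene")
u,v=pix(c,[.4686,.0818,.05]).astype(int)
cv2.imwrite("pics/c3.png",cv2.resize(c["image"][v-60:v+60,u-80:u+80,::-1],(800,600),interpolation=cv2.INTER_CUBIC))
E
```

```text
time: 24.92
tool_pos: [0.4695, 0.083, 0.0804]
tcp_rot: [-1.114, 1.347, -1.347]
wrist_force: [-0.3, 0.8, -0.4]
width: 0.634
std mm [0.12 0.04 0.13] F [ 0.   0.2 -1.1]
t25.18 tcp [0.4703 0.0832 0.0812] jaw -10.8 down [ 0.002  0.    -1.   ] q6 0.31 w 0.635
 turn_y 0.000 rad (0.0 rows) then shift (post-turn tool axes) x 0.0017 y 0.0495 z -0.0014 rotvec incl tilt [-0.002  0.    -0.001]
 turn_y -3.141 rad (17.5 rows) then shift (post-turn tool axes) x -0.0017 y 0.0495 z 0.0014 rotvec incl tilt [-1.000e-03 -3.141e+00  2.000e-03]
blue
```

View pics/c3.png

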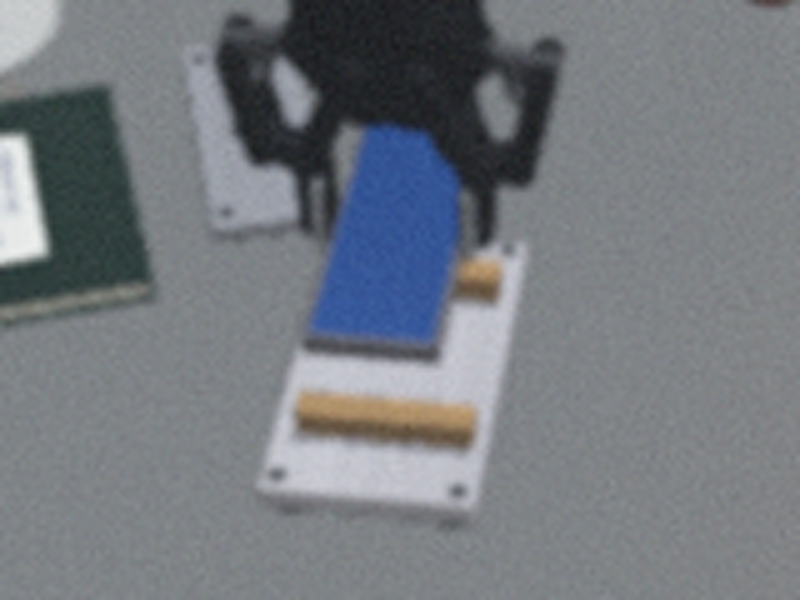

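```bash
python3 -m handwheel '[[0.002,0.02,-0.001,0,0,0,0.4],[0,0.02,0,0,0,0,0.4],[0,0.004,0,0,0,0,0.4],[0,0,0,0,0,0,0.4]]'; python3 - <<'E'
from h import *
tgt(.4686,.0818,.0317,-10.8)
c=optics.read_camera("scene")
u,v=pix(c,[.4686,.0818,.05]).astype(int)
cv2.imwrite("pics/c4.png",cv2.resize(c["image"][v-60:v+60,u-80:u+80,::-1],(800,600),interpolation=cv2.INTER_CUBIC))
E
```

```text
time: 25.78
tool_pos: [0.468, 0.081, 0.0365]
tcp_rot: [-1.114, 1.347, -1.347]
wrist_force: [-0.1, -0.3, -1.6]
width: 0.632
std mm [0.12 0.02 0.11] F [-0.1  0.2 -1.3]
t26.02 tcp [0.4687 0.081  0.0371] jaw -10.8 down [ 0.002  0.    -1.   ] q6 0.31 w 0.631
 turn_y -0.000 rad (0.0 rows) then shift (post-turn tool axes) x -0.0007 y 0.0054 z -0.0003 rotvec incl tilt [-0.001 -0.    -0.   ]
 turn_y 3.141 rad (17.5 rows) then shift (post-turn tool axes) x 0.0007 y 0.0054 z 0.0003 rotvec incl tilt [ 1.000e-03  3.141e+00 -2.000e-03]
```

View pics/c4.png

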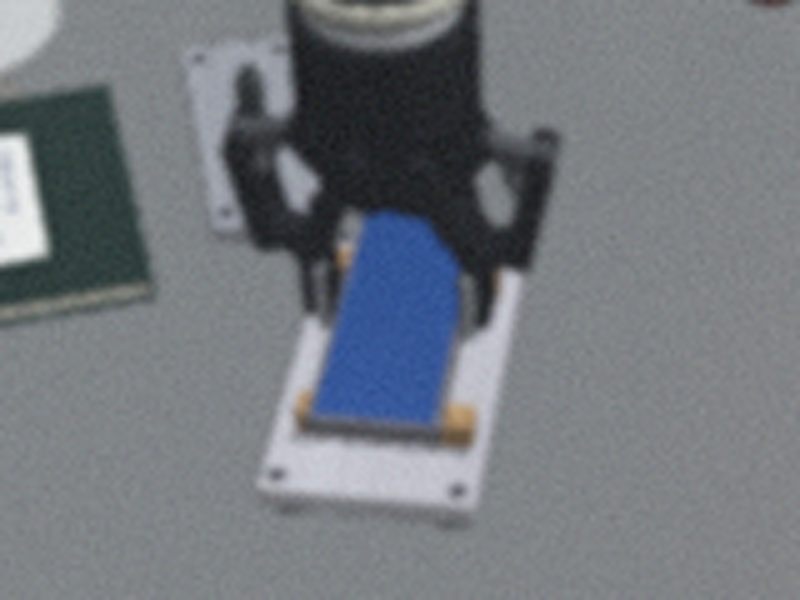

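```bash
python3 -m handwheel '[[-0.0005,0.004,0,0,0,0,0.4],[0,0.001,0,0,0,0,0.4],[0,0,0,0,0,0,0.4]]'; python3 -m handwheel '[[0,0.001,0,0,0,0,0.4],[0,0,0,0,0,0,0.4]]'
```

```text
time: 26.45
tool_pos: [0.468, 0.0814, 0.0316]
tcp_rot: [-1.114, 1.347, -1.347]
wrist_force: [-2.6, 0.2, 3.7]
width: 0.634
time: 26.7
tool_pos: [0.4681, 0.0814, 0.0316]
tcp_rot: [-1.114, 1.347, -1.347]
wrist_force: [-4.4, -0.0, 12.6]
width: 0.633
```

```bash
python3 -m handwheel '[[0,-0.001,0,0,0,0,0.63],[0,0,0,0,0,0,0.7],[0,0,0,0,0,0,0.78],[0,0,0,0,0,0,0.8],[0,-0.04,0,0,0,0,0.8],[0,-0.06,0,0,0,0,0.8],[0,-0.02,0,0,0,0,0.6],[0.06,0,0,0,0,0,0.6]]';python3 -m handwheel '[[0.06,0,0,0,0,0,0.5],[0.06,0,0,0,0,0,0.5],[0.05,0,0.03,0,0,0,0.5]]'; python3 - <<'E'
from h import *
c=optics.read_camera("top");I=c["image"].astype(int);r,g,b=I[...,0],I[...,1],I[...,2]
W=wmap(c);z=W[...,2]
print("blue");rects(c,(b>r+60)&(z>.03)&(c["z_map"]>0),50)
print("sticks");rects(c,(r>b+40)&(z>.0155)&(z<.03)&(b>60),60)
print("stick ends");rects(c,(r>b+40)&(z>.0305)&(z<.04)&(b>60)&(W[...,1]>-.02),4)
cv2.imwrite("pics/d1.png",cv2.resize(c["image"][190:290,210:360,::-1],(750,500),interpolation=cv2.INTER_CUBIC))
tgt(.4422,-.2015,.10,0)
E
```

```text
time: 27.7
tool_pos: [0.4601, 0.0243, 0.1547]
tcp_rot: [-1.11, 1.337, -1.345]
wrist_force: [0.4, -0.8, -0.6]
width: 0.601
time: 28.08
tool_pos: [0.4525, -0.1515, 0.1511]
tcp_rot: [-1.114, 1.348, -1.347]
wrist_force: [0.5, 0.4, 0.7]
width: 0.499
blue
px(288,241) n1068 c=(0.4689,0.0815) mean=(0.4690,0.0812) L134 W49 yaw long(from x)=79.3 ztop0.046 zmed0.044
sticks
px(362,206) n147 c=(0.5580,-0.1088) mean=(0.5582,-0.1082) L72 W13 yaw long(from x)=87.7 ztop0.020 zmed0.018
px(397,205) n119 c=(0.5592,-0.1975) mean=(0.5603,-0.1985) L74 W13 yaw long(from x)=-89.9 ztop0.020 zmed0.018
stick ends
px(272,224) n13 c=(0.5091,0.1210) mean=(0.5096,0.1210) L11 W7 yaw long(from x)=70.9 ztop0.036 zmed0.035
px(307,231) n19 c=(0.4944,0.0315) mean=(0.4941,0.0316) L13 W8 yaw long(from x)=88.5 ztop0.036 zmed0.034
px(267,250) n20 c=(0.4452,0.1331) mean=(0.4451,0.1329) L13 W8 yaw long(from x)=76.3 ztop0.036 zmed0.035
px(303,257) n11 c=(0.4285,0.0441) mean=(0.4281,0.0438) L12 W5 yaw long(from x)=-90.0 ztop0.035 zmed0.033
std mm [0.82 2.04 0.45] F [-0.2  0.   0.2]
t28.38 tcp [ 0.4545 -0.1516  0.1513] jaw -11.0 down [ 0. -0. -1.] q6 -0.18 w 0.501
 turn_y -0.192 rad (1.1 rows) then shift (post-turn tool axes) x 0.0499 y 0.0513 z -0.0123 rotvec incl tilt [-0.    -0.192  0.   ]
 turn_y 2.950 rad (16.4 rows) then shift (post-turn tool axes) x -0.0499 y 0.0513 z 0.0123 rotvec incl tilt [-0.    2.95 -0.  ]
```

View pics/d1.png

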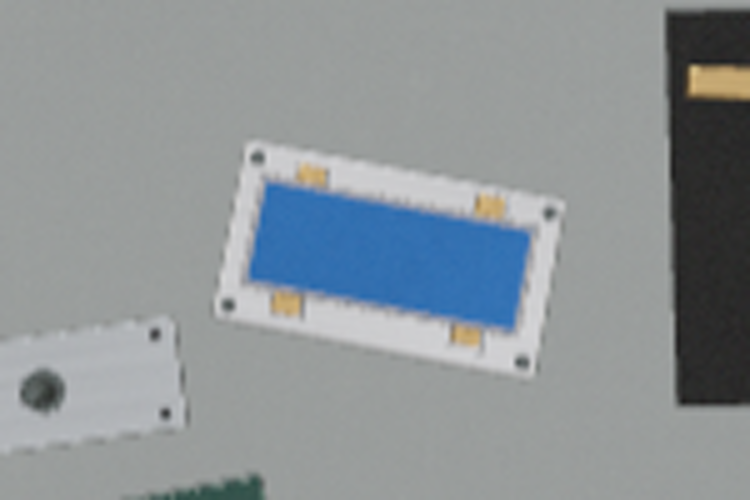

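Panel lies at (0.4689, 0.0815), yaw 79.3°, on both sticks. Next is the third stick.

```bash
python3 -m handwheel '[[0,0,0,0,-0.096,0,0.5],[0,0,0,0,-0.096,0,0.5],[0.05,0.03,-0.012,0,0,0,0.5],[0,0.05,0,0,0,0,0.5],[0,0.04,0,0,0,0,0.5],[0,0,0,0,0,0,0.5],[0,0,0,0,0,0,0.5]]'; python3 - <<'E'
from h import *
tgt(.4423,-.2015,.0075,0)
c=optics.read_camera("scene")
u,v=pix(c,[.4422,-.2,.02]).astype(int)
cv2.imwrite("pics/e1.png",cv2.resize(c["image"][v-60:v+60,u-80:u+80,::-1],(800,600),interpolation=cv2.INTER_CUBIC))
E
```

```text
time: 29.25
tool_pos: [0.4434, -0.1996, 0.0325]
tcp_rot: [-1.211, 1.205, -1.207]
wrist_force: [0.0, -0.5, 0.7]
width: 0.501
std mm [0.21 0.19 0.19] F [ 0.2 -0.1 -0.3]
t29.50 tcp [ 0.4442 -0.2005  0.0333] jaw 0.2 down [ 0.003 -0.002 -1.   ] q6 -0.48 w 0.500
 turn_y 0.004 rad (0.0 rows) then shift (post-turn tool axes) x 0.0010 y 0.0258 z -0.0019 rotvec incl tilt [-0.003  0.004  0.002]
 turn_y -3.138 rad (17.5 rows) then shift (post-turn tool axes) x -0.0010 y 0.0258 z 0.0019 rotvec incl tilt [ 3.000e-03 -3.138e+00  5.000e-03]
```

View pics/e1.png

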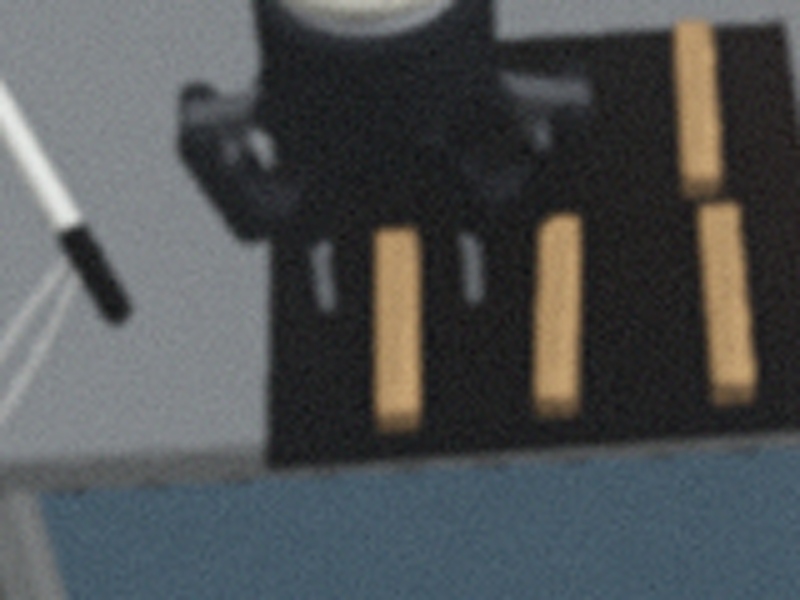

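```bash
python3 -m handwheel '[[0.001,0.015,-0.002,0,0.004,0,0.5],[0,0.01,0,0,0,0,0.5],[0,0,0,0,0,0,0.5],[0,0,0,0,0,0,0.1],[0,0,0,0,0,0,0],[0,0,0,0,0,0,0],[0,0,0,0,0,0,0],[0,0,0,0,0,0,0]]' 40; python3 -c "
from h import *
tgt(.4423,-.2015,.0075,0)"
```

```text
time: 30.55
tool_pos: [0.4406, -0.2013, 0.0065]
tcp_rot: [-1.209, 1.21, -1.21]
wrist_force: [-0.5, 0.4, 0.7]
width: 0.149
std mm [0.   0.01 0.  ] F [0.1 0.2 1.4]
t30.80 tcp [ 0.4406 -0.2013  0.0065] jaw -0.1 down [ 0. -0. -1.] q6 -0.48 w 0.150
 turn_y -0.001 rad (0.0 rows) then shift (post-turn tool axes) x 0.0002 y -0.0010 z 0.0017 rotvec incl tilt [-0.    -0.001  0.   ]
 turn_y 3.141 rad (17.5 rows) then shift (post-turn tool axes) x -0.0002 y -0.0010 z -0.0017 rotvec incl tilt [-0.000e+00  3.141e+00 -1.000e-03]
```

```bash
python3 -m handwheel '[[0,-0.04,0,0,0,0,0],[0,-0.05,0,0,0,0,0],[0,-0.03,0,0,0,0,0],[0,0,0,0,-0.173,0,0],[0,0,0,0,-0.173,0,0],[0,0,0,0,-0.173,0,0],[0,0,0,0,-0.173,0,0],[0,0,0,0,-0.173,0,0]]'; python3 -m handwheel '[[0,0,0,0,-0.173,0,0],[0,0,0,0,-0.173,0,0],[0,0,0,0,-0.173,0,0],[0,0,0,0,0,0,0]]'; python3 -c "
from h import *
tgt(.4602,.0366,.0465,79.2)"
```

```text
time: 31.8
tool_pos: [0.4401, -0.201, 0.1259]
tcp_rot: [-1.5, 0.549, -0.548]
wrist_force: [0.6, -0.2, -0.7]
width: 0.148
time: 32.3
tool_pos: [0.4401, -0.201, 0.126]
tcp_rot: [-1.565, 0.149, -0.148]
wrist_force: [-0.1, 0.7, -0.9]
width: 0.149
std mm [0.07 0.03 0.07] F [ 0.1 -0.3 -0.2]
t32.55 tcp [ 0.4403 -0.2011  0.1261] jaw 79.1 down [-0.  0. -1.] q6 -1.86 w 0.147
 turn_y -0.002 rad (0.0 rows) then shift (post-turn tool axes) x -0.0250 y 0.0796 z 0.2372 rotvec incl tilt [-0.    -0.002 -0.   ]
 turn_y 3.140 rad (17.5 rows) then shift (post-turn tool axes) x 0.0250 y 0.0796 z -0.2372 rotvec incl tilt [ 1.00e-03  3.14e+00 -0.00e+00]
```

```bash
python3 -m handwheel '[[-0.007,0,0.06,0,-0.002,0,0],[-0.006,0,0.06,0,0,0,0],[-0.006,0,0.06,0,0,0,0],[-0.006,0,0.057,0,0,0,0],[0,0.03,0,0,0,0,0],[0,0.035,0,0,0,0,0],[0,0,0,0,0,0,0],[0,0,0,0,0,0,0]]'; python3 -c "
from h import *
tgt(.4602,.0366,.0465,79.2)"
```

```text
time: 33.55
tool_pos: [0.4604, 0.0362, 0.0622]
tcp_rot: [-1.566, 0.146, -0.147]
wrist_force: [-0.1, 0.5, 0.4]
width: 0.152
std mm [0.16 0.02 0.14] F [-0.4 -0.2  0.2]
t33.80 tcp [0.4612 0.0361 0.0628] jaw 79.3 down [ 0.003  0.    -1.   ] q6 -1.36 w 0.148
 turn_y 0.002 rad (0.0 rows) then shift (post-turn tool axes) x -0.0010 y 0.0163 z 0.0003 rotvec incl tilt [-0.001  0.002  0.003]
 turn_y -3.140 rad (17.5 rows) then shift (post-turn tool axes) x 0.0010 y 0.0163 z -0.0003 rotvec incl tilt [ 4.00e-03 -3.14e+00  1.00e-03]
```

```bash
python3 -m handwheel '[[-0.001,0.008,0.0005,0,0,0,0],[0,0.006,0,0,0,0,0],[0,0.001,0,0,0,0,0],[0,0,0,0,0,0,0]]'; python3 -c "
from h import *
tgt(.4602,.0366,.0465,79.2)"
```

```text
time: 34.3
tool_pos: [0.4588, 0.037, 0.0465]
tcp_rot: [-1.566, 0.146, -0.145]
wrist_force: [-2.0, 0.6, 6.0]
width: 0.146
std mm [0.01 0.01 0.01] F [-2.4 -0.1  5.4]
t34.55 tcp [0.4588 0.037  0.0465] jaw 79.4 down [-0.001 -0.    -1.   ] q6 -1.36 w 0.151
 turn_y 0.003 rad (0.0 rows) then shift (post-turn tool axes) x 0.0015 y -0.0000 z -0.0001 rotvec incl tilt [ 0.     0.003 -0.001]
 turn_y -3.139 rad (17.5 rows) then shift (post-turn tool axes) x -0.0015 y -0.0000 z 0.0001 rotvec incl tilt [-1.000e-03 -3.139e+00 -0.000e+00]
```

Contact felt at the expected height, so I release it and fetch the fourth stick, (0.500, -0.2006), yaw 86.5°.

```bash
python3 -m handwheel '[[0,0,0,0,0,0,0.3],[0,0,0,0,0,0,0.3],[0,0,0,0,0,0,0.3],[0,-0.05,0,0,0,0,0.3],[0,-0.05,0,0,0,0,0.5],[0,0,-0.06,0,0,0,0.5],[0,0,-0.06,0,0,0,0.5],[0,0,-0.06,0,0,0,0.5]]'; python3 - <<'E'
from h import *
c=optics.read_camera("top");I=c["image"].astype(int);r,g,b=I[...,0],I[...,1],I[...,2]
W=wmap(c);z=W[...,2]
print("blue");rects(c,(b>r+60)&(z>.03)&(c["z_map"]>0),50)
print("stick");rects(c,(r>b+40)&(z>.05)&(z<.065)&(b>60)&(W[...,1]>-.02),20)
tgt(.4998,-.2006,.10,-3.9)
E
```

```text
time: 35.55
tool_pos: [0.4254, -0.1413, 0.1467]
tcp_rot: [-1.566, 0.144, -0.146]
wrist_force: [1.2, 0.2, -0.4]
width: 0.5
blue
px(282,239) n837 c=(0.4718,0.0959) mean=(0.4717,0.0957) L105 W49 yaw long(from x)=79.4 ztop0.046 zmed0.044
px(311,245) n110 c=(0.4580,0.0225) mean=(0.4578,0.0225) L48 W13 yaw long(from x)=-11.2 ztop0.046 zmed0.044
stick
px(306,244) n163 c=(0.4606,0.0372) mean=(0.4607,0.0371) L74 W13 yaw long(from x)=-10.3 ztop0.060 zmed0.058
std mm [0.31 2.01 0.21] F [-0.1  0.4  0.1]
t35.85 tcp [ 0.4252 -0.1414  0.1462] jaw 79.2 down [-0. -0. -1.] q6 -1.76 w 0.498
 turn_y 1.450 rad (8.1 rows) then shift (post-turn tool axes) x 0.0540 y 0.0462 z 0.0785 rotvec incl tilt [0.   1.45 0.  ]
 turn_y -1.692 rad (9.4 rows) then shift (post-turn tool axes) x -0.0540 y 0.0462 z -0.0785 rotvec incl tilt [ 0.    -1.692 -0.   ]
```

```bash
python3 -m handwheel '[[0,0,0,0,0.181,0,0.5],[0,0,0,0,0.181,0,0.5],[0,0,0,0,0.181,0,0.5],[0,0,0,0,0.181,0,0.5],[0,0,0,0,0.181,0,0.5],[0,0,0,0,0.181,0,0.5],[0,0,0,0,0.181,0,0.5],[0,0,0,0,0.181,0,0.5]]'; python3 -m handwheel '[[0.027,0,0.039,0,0,0,0.5],[0.027,0.02,0.039,0,0,0,0.5],[0,0.05,0,0,0,0,0.5],[0,0.04,0,0,0,0,0.5],[0,0,0,0,0,0,0.5],[0,0,0,0,0,0,0.5]]'; python3 - <<'E'
from h import *
tgt(.4998,-.2006,.0075,-3.8)
c=optics.read_camera("scene")
u,v=pix(c,[.5,-.2,.02]).astype(int)
cv2.imwrite("pics/e2.png",cv2.resize(c["image"][v-60:v+60,u-80:u+80,::-1],(800,600),interpolation=cv2.INTER_CUBIC))
E
```

```text
time: 36.85
tool_pos: [0.426, -0.1379, 0.1461]
tcp_rot: [-1.177, 1.258, -1.257]
wrist_force: [0.8, 0.2, 0.7]
width: 0.5
time: 37.6
tool_pos: [0.5013, -0.1979, 0.0374]
tcp_rot: [-1.179, 1.253, -1.255]
wrist_force: [1.1, 0.3, 0.0]
width: 0.497
std mm [0.24 0.26 0.2 ] F [ 0.3 -0.1  0.3]
t37.85 tcp [ 0.5019 -0.1989  0.0385] jaw -3.6 down [ 0.004 -0.002 -1.   ] q6 -0.36 w 0.503
 turn_y 0.004 rad (0.0 rows) then shift (post-turn tool axes) x 0.0018 y 0.0310 z -0.0020 rotvec incl tilt [-0.004  0.004  0.001]
 turn_y -3.137 rad (17.5 rows) then shift (post-turn tool axes) x -0.0018 y 0.0310 z 0.0020 rotvec incl tilt [ 2.000e-03 -3.137e+00  6.000e-03]
```

View pics/e2.png

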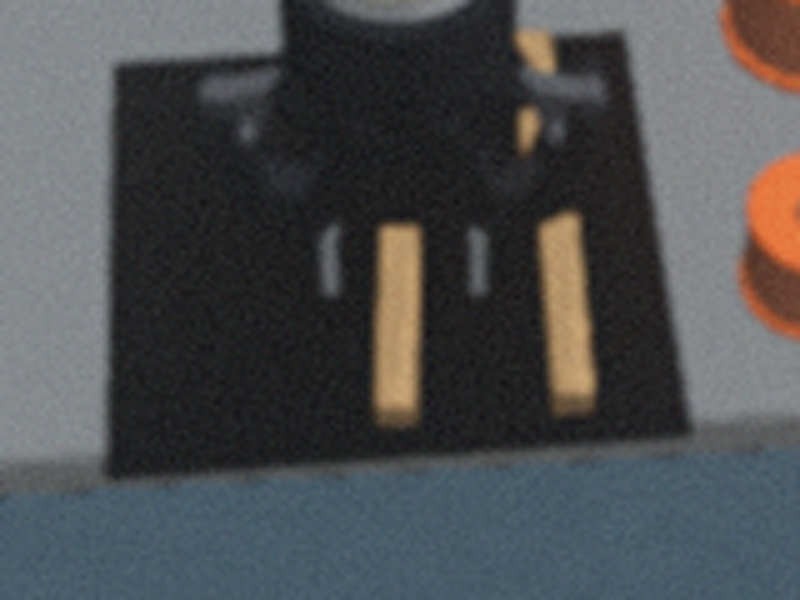

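```bash
python3 -m handwheel '[[0.001,0.02,-0.001,0,0.003,0,0.5],[0,0.01,0,0,0,0,0.5],[0,0,0,0,0,0,0.5],[0,0,0,0,0,0,0.1],[0,0,0,0,0,0,0],[0,0,0,0,0,0,0],[0,0,0,0,0,0,0],[0,0,0,0,0,0,0]]' 40; python3 -m handwheel '[[0,-0.04,0,0,0,0,0],[0,-0.05,0,0,0,0,0],[0,-0.03,0,0,0,0,0],[0,0,0,0,-0.181,0,0],[0,0,0,0,-0.181,0,0],[0,0,0,0,-0.181,0,0],[0,0,0,0,-0.181,0,0],[0,0,0,0,-0.181,0,0]]'; python3 -m handwheel '[[0,0,0,0,-0.181,0,0],[0,0,0,0,-0.181,0,0],[0,0,0,0,-0.181,0,0],[0,0,0,0,0,0,0]]'; python3 -c "
from h import *
tgt(.4772,.1270,.0465,79.2)"
```

```text
time: 38.9
tool_pos: [0.4998, -0.2, 0.0071]
tcp_rot: [-1.177, 1.256, -1.259]
wrist_force: [0.2, -0.6, 5.4]
width: 0.151
time: 39.9
tool_pos: [0.4983, -0.1993, 0.1255]
tcp_rot: [-1.495, 0.569, -0.567]
wrist_force: [-0.2, 0.1, 0.5]
width: 0.147
time: 40.4
tool_pos: [0.4984, -0.1994, 0.1256]
tcp_rot: [-1.565, 0.151, -0.149]
wrist_force: [0.5, 0.5, -0.3]
width: 0.149
std mm [0.13 0.06 0.15] F [0.1 0.2 0.2]
t40.65 tcp [ 0.4987 -0.1995  0.126 ] jaw 79.0 down [-0.001  0.    -1.   ] q6 -1.81 w 0.148
 turn_y -0.003 rad (0.0 rows) then shift (post-turn tool axes) x -0.0823 y 0.0795 z 0.3167 rotvec incl tilt [-0.    -0.003 -0.001]
 turn_y 3.139 rad (17.5 rows) then shift (post-turn tool axes) x 0.0823 y 0.0795 z -0.3167 rotvec incl tilt [ 1.000e-03  3.139e+00 -0.000e+00]
```

```bash
python3 -m handwheel '[[-0.014,0,0.053,0,-0.003,0,0],[-0.014,0,0.053,0,0,0,0],[-0.014,0,0.053,0,0,0,0],[-0.014,0,0.053,0,0,0,0],[-0.013,0,0.053,0,0,0,0],[-0.013,0,0.052,0,0,0,0],[0,0.03,0,0,0,0,0],[0,0.035,0,0,0,0,0]]';  python3 -m handwheel '[[0,0,0,0,0,0,0],[0,0,0,0,0,0,0]]';python3 -c "
from h import *
tgt(.4772,.1270,.0465,79.2)"
```

```text
time: 41.65
tool_pos: [0.4782, 0.1285, 0.0617]
tcp_rot: [-1.565, 0.143, -0.147]
wrist_force: [-0.3, -0.2, -0.1]
width: 0.147
time: 41.9
tool_pos: [0.4778, 0.1271, 0.0622]
tcp_rot: [-1.566, 0.146, -0.147]
wrist_force: [-1.4, -0.7, 0.1]
width: 0.147
std mm [0.15 0.02 0.14] F [ 0.4  0.2 -0.1]
t42.15 tcp [0.4786 0.1271 0.0629] jaw 79.3 down [ 0.003  0.001 -1.   ] q6 -1.18 w 0.149
 turn_y 0.002 rad (0.0 rows) then shift (post-turn tool axes) x -0.0013 y 0.0164 z -0.0004 rotvec incl tilt [-0.001  0.002  0.003]
 turn_y -3.140 rad (17.5 rows) then shift (post-turn tool axes) x 0.0013 y 0.0164 z 0.0004 rotvec incl tilt [ 4.00e-03 -3.14e+00  2.00e-03]
```

```bash
python3 -m handwheel '[[-0.001,0.008,0,0,0,0,0],[0,0.006,0,0,0,0,0],[0,0.001,0,0,0,0,0],[0,0,0,0,0,0,0]]'; python3 -c "
from h import *
tgt(.4772,.1270,.0465,79.2)"
```

```text
time: 42.65
tool_pos: [0.476, 0.1272, 0.047]
tcp_rot: [-1.566, 0.147, -0.145]
wrist_force: [-4.1, -1.2, 9.6]
width: 0.148
std mm [0.   0.02 0.  ] F [-4.  -0.8 10.5]
t42.90 tcp [0.4759 0.1272 0.047 ] jaw 79.4 down [-0.001 -0.    -1.   ] q6 -1.17 w 0.147
 turn_y 0.003 rad (0.0 rows) then shift (post-turn tool axes) x 0.0013 y 0.0005 z 0.0000 rotvec incl tilt [ 0.     0.003 -0.001]
 turn_y -3.139 rad (17.5 rows) then shift (post-turn tool axes) x -0.0013 y 0.0005 z -0.0000 rotvec incl tilt [-1.000e-03 -3.139e+00 -1.000e-03]
```

```bash
python3 -m handwheel '[[0,-0.001,0,0,0,0,0],[0,0,0,0,0,0,0.3],[0,0,0,0,0,0,0.3],[0,0,0,0,0,0,0.3],[0,-0.05,0,0,0,0,0.3],[0,-0.06,0,0,0,0,0.5],[-0.05,0,-0.04,0,0,0,0.5],[-0.05,0,-0.04,0,0,0,0.5]]'; python3 - <<'E'
from h import *
c=optics.read_camera("top");I=c["image"].astype(int);r,g,b=I[...,0],I[...,1],I[...,2]
W=wmap(c);z=W[...,2]
print("stick");rects(c,(r>b+40)&(z>.05)&(z<.065)&(b>60)&(W[...,1]>-.02),20)
print("plate");rects(c,(z>.006)&(z<.0145)&(abs(r-b)<25)&(r>120)&(W[...,0]>.33),200)
print("spindle");rects(c,(z>.042)&(z<.055)&(r<120)&(W[...,1]>.2),3)
rects(c,(r>200)&(b<80)&(z>.02)&(W[...,1]<-.12),20)
cv2.imwrite("pics/f1.png",cv2.resize(c["image"][190:290,170:330,::-1],(800,500),interpolation=cv2.INTER_CUBIC))
E
```

```text
time: 43.9
tool_pos: [0.3657, 0.0682, 0.1585]
tcp_rot: [-1.566, 0.143, -0.147]
wrist_force: [-0.2, -1.3, 1.1]
width: 0.502
stick
px(269,237) n163 c=(0.4771,0.1273) mean=(0.4769,0.1273) L74 W13 yaw long(from x)=-11.0 ztop0.060 zmed0.058
px(306,244) n164 c=(0.4606,0.0372) mean=(0.4606,0.0372) L74 W13 yaw long(from x)=-10.5 ztop0.060 zmed0.057
plate
px(218,267) n1103 c=(0.4019,0.2571) mean=(0.4021,0.2574) L140 W56 yaw long(from x)=-81.8 ztop0.013 zmed0.010
spindle
px(135,143) n38 c=(0.7131,0.4678) mean=(0.7144,0.4662) L42 W7 yaw long(from x)=-0.2 ztop0.054 zmed0.049
px(68,228) n30 c=(0.5006,0.6262) mean=(0.5004,0.6262) L27 W3 yaw long(from x)=-4.3 ztop0.053 zmed0.049
px(216,268) n17 c=(0.4023,0.2580) mean=(0.4017,0.2569) L10 W10 yaw long(from x)=65.1 ztop0.049 zmed0.045
px(393,168) n286 c=(0.6524,-0.1846) mean=(0.6515,-0.1842) L51 W48 yaw long(from x)=80.6 ztop0.046 zmed0.044
```

View pics/f1.png

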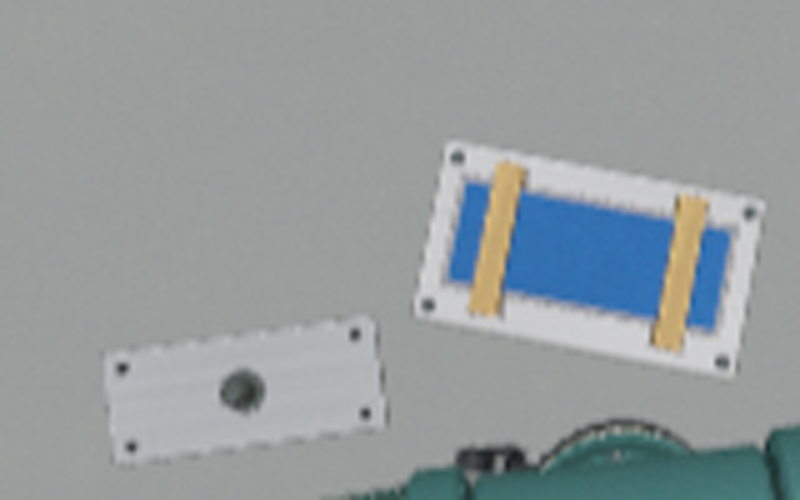

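The press plate has been knocked: it is now at (0.402, 0.257), long side at 98.2°. The sticks are in place.

```bash
python3 -m handwheel '[[0,0,0,0,0.177,0,0.9],[0,0,0,0,0.177,0,0.9],[0,0,0,0,0.177,0,0.9],[0,0,0,0,0.177,0,0.9],[0,0,0,0,0.177,0,0.9],[0,0,0,0,0.177,0,0.9],[0,0,0,0,0.177,0,0.9]]';python3 -c "
from h import *
tgt(.4021,.2572,.08,8.2)"
```

```text
time: 44.82
tool_pos: [0.3658, 0.0686, 0.1571]
tcp_rot: [-1.272, 1.106, -1.105]
wrist_force: [-0.6, 0.2, 0.5]
width: 0.898
std mm [0.01 0.01 0.03] F [-0.3 -0.2  0.1]
t45.08 tcp [0.3658 0.0686 0.1572] jaw 8.3 down [-0.  0. -1.] q6 -0.03 w 0.902
 turn_y 0.002 rad (0.0 rows) then shift (post-turn tool axes) x -0.1815 y 0.0772 z 0.0628 rotvec incl tilt [ 0.     0.002 -0.   ]
 turn_y -3.139 rad (17.5 rows) then shift (post-turn tool axes) x 0.1815 y 0.0772 z -0.0628 rotvec incl tilt [-0.    -3.139 -0.   ]
```

```bash
python3 -m handwheel '[[-0.046,0,0.016,0,0.002,0,0.9],[-0.046,0,0.016,0,0,0,0.9],[-0.046,0,0.016,0,0,0,0.9],[-0.044,0.03,0.015,0,0,0,0.9],[0,0.047,0,0,0,0,0.9],[0,0.04,0,0,0,0,0.9],[0,0,0,0,0,0,0.9],[0,0,0,0,0,0,0.9]]';python3 - <<'E'
from h import *
tgt(.4021,.2572,-.0025,8.2)
c=optics.read_camera("scene")
u,v=pix(c,[.4021,.2572,.03]).astype(int)
cv2.imwrite("pics/g1.png",cv2.resize(c["image"][v-60:v+60,u-80:u+80,::-1],(800,600),interpolation=cv2.INTER_CUBIC))
E
```

```text
time: 46.08
tool_pos: [0.4029, 0.2582, 0.0415]
tcp_rot: [-1.273, 1.101, -1.102]
wrist_force: [1.2, -0.2, 1.0]
width: 0.899
std mm [0.18 0.1  0.18] F [0.5 0.3 0.1]
t46.33 tcp [0.4036 0.2585 0.0424] jaw 8.3 down [ 0.003  0.002 -1.   ] q6 0.37 w 0.901
 turn_y 0.001 rad (0.0 rows) then shift (post-turn tool axes) x 0.0011 y 0.0449 z -0.0017 rotvec incl tilt [-0.004  0.001 -0.001]
 turn_y -3.141 rad (17.5 rows) then shift (post-turn tool axes) x -0.0011 y 0.0449 z 0.0017 rotvec incl tilt [-2.000e-03 -3.141e+00  6.000e-03]
```

View pics/g1.png

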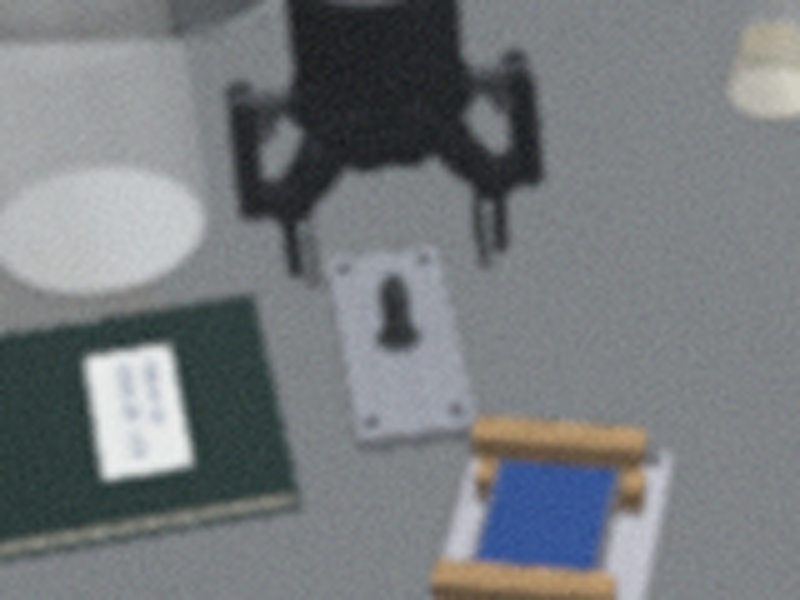

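```bash
python3 -m handwheel '[[0.001,0.01,-0.0015,0,0,0,0.8],[0,0.01,0,0,0,0,0.78],[0,0.008,0,0,0,0,0.78],[0,0,0,0,0,0,0.76],[0,0,0,0,0,0,0.76]]';python3 -c "
from h import *
tgt(.4021,.2572,-.0025,8.2)"
```

```text
time: 47.0
tool_pos: [0.4006, 0.2565, 0.0121]
tcp_rot: [-1.274, 1.103, -1.102]
wrist_force: [0.2, 0.1, 0.2]
width: 0.763
std mm [0.04 0.03 0.09] F [-0.5 -0.4  0. ]
t47.25 tcp [0.4009 0.2567 0.0126] jaw 8.3 down [ 0.001  0.    -1.   ] q6 0.37 w 0.760
 turn_y 0.001 rad (0.0 rows) then shift (post-turn tool axes) x -0.0003 y 0.0151 z 0.0012 rotvec incl tilt [-0.001  0.001 -0.   ]
 turn_y -3.141 rad (17.5 rows) then shift (post-turn tool axes) x 0.0003 y 0.0151 z -0.0012 rotvec incl tilt [-0.000e+00 -3.141e+00  1.000e-03]
```

```bash
python3 -m handwheel '[[-0.0003,0.006,0.001,0,0,0,0.74],[0,0.005,0,0,0,0,0.72],[0,0.002,0,0,0,0,0.72],[0,0.002,0,0,0,0,0.72],[0,0,0,0,0,0,0.72]]'; python3 -m handwheel '[[0,0,0,0,0,0,0.6],[0,0,0,0,0,0,0.5],[0,0,0,0,0,0,0.5],[0,0,0,0,0,0,0.4],[0,0,0,0,0,0,0.4]]' 90;python3 -c "
from h import *
tgt(.4021,.2572,-.0025,8.2)"
```

```text
time: 47.88
tool_pos: [0.4014, 0.2569, -0.0029]
tcp_rot: [-1.274, 1.103, -1.102]
wrist_force: [0.0, 0.3, 0.4]
width: 0.724
time: 48.5
tool_pos: [0.4015, 0.257, -0.002]
tcp_rot: [-1.274, 1.103, -1.102]
wrist_force: [-2.0, -1.3, 5.8]
width: 0.624
std mm [0.01 0.01 0.01] F [-2. -1.  5.]
t48.75 tcp [ 0.4015  0.257  -0.002 ] jaw 8.2 down [-0. -0. -1.] q6 0.37 w 0.622
 turn_y 0.001 rad (0.0 rows) then shift (post-turn tool axes) x -0.0001 y 0.0005 z 0.0006 rotvec incl tilt [0.    0.001 0.   ]
 turn_y -3.141 rad (17.5 rows) then shift (post-turn tool axes) x 0.0001 y 0.0005 z -0.0006 rotvec incl tilt [ 0.    -3.141 -0.   ]
```

```bash
python3 -m handwheel '[[0,-0.02,0,0,0,0,0.4],[0,-0.04,0,0,0,0,0.4],[0,-0.04,0,0,0,0,0.4],[0,-0.04,0,0,0,0,0.4],[0,0,0,0,0.166,0,0.4],[0,0,0,0,0.166,0,0.4],[0,0,0,0,0,0,0.4]]'; python3 - <<'E'
from h import *
tgt(.4687,.0820,.056,-10.8)
c=optics.read_camera("scene")
u,v=pix(c,[.4021,.2572,.16]).astype(int)
cv2.imwrite("pics/g2.png",cv2.resize(c["image"][v-60:v+60,u-80:u+80,::-1],(800,600),interpolation=cv2.INTER_CUBIC))
E
```

```text
time: 49.62
tool_pos: [0.4011, 0.2567, 0.137]
tcp_rot: [-1.116, 1.345, -1.345]
wrist_force: [-0.4, 0.2, -3.4]
width: 0.619
std mm [0.09 0.04 0.04] F [-0.   0.  -2.5]
t49.88 tcp [0.4012 0.2568 0.1369] jaw -10.6 down [-0.001 -0.    -1.   ] q6 0.70 w 0.619
 turn_y 0.003 rad (0.0 rows) then shift (post-turn tool axes) x 0.1590 y 0.0809 z 0.0990 rotvec incl tilt [0.001 0.003 0.001]
 turn_y -3.139 rad (17.5 rows) then shift (post-turn tool axes) x -0.1590 y 0.0809 z -0.0990 rotvec incl tilt [ 1.000e-03 -3.139e+00 -1.000e-03]
```

View pics/g2.png

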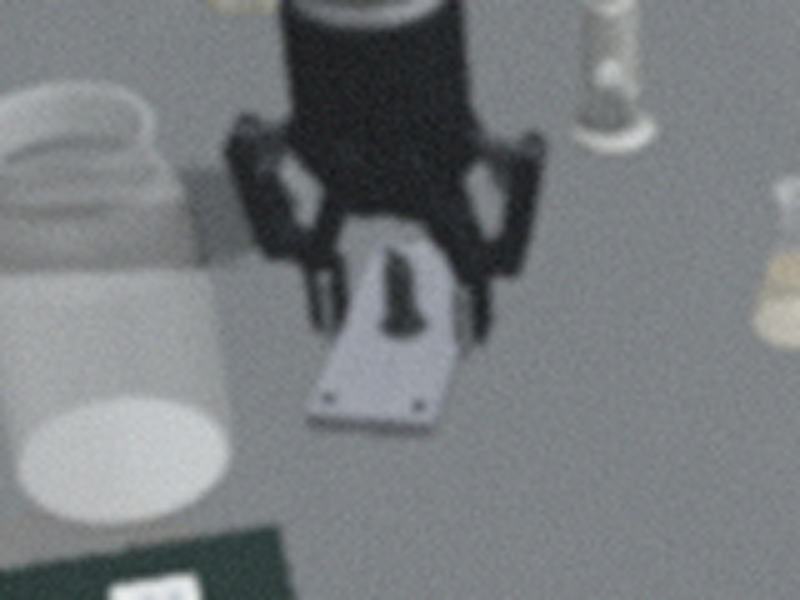

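```bash
python3 -m handwheel '[[0.04,0,0.025,0,0.003,0,0.4],[0.04,0,0.025,0,0,0,0.4],[0.04,0,0.025,0,0,0,0.4],[0.039,0,0.024,0,0,0,0.4],[0,0.03,0,0,0,0,0.4],[0,0.03,0,0,0,0,0.4],[0,0,0,0,0,0,0.4],[0,0,0,0,0,0,0.4]]'; python3 - <<'E'
from h import *
tgt(.4687,.0820,.056,-10.8)
c=optics.read_camera("scene")
u,v=pix(c,[.4686,.0818,.07]).astype(int)
cv2.imwrite("pics/g3.png",cv2.resize(c["image"][v-60:v+60,u-80:u+80,::-1],(800,600),interpolation=cv2.INTER_CUBIC))
E
```

```text
time: 50.92
tool_pos: [0.4693, 0.0823, 0.0781]
tcp_rot: [-1.112, 1.348, -1.348]
wrist_force: [0.4, 0.3, -2.4]
width: 0.621
std mm [0.15 0.03 0.14] F [ 0.1 -0.  -2.1]
t51.17 tcp [0.47   0.0825 0.0787] jaw -10.9 down [ 0.003  0.    -1.   ] q6 0.31 w 0.625
 turn_y -0.002 rad (0.0 rows) then shift (post-turn tool axes) x 0.0007 y 0.0227 z -0.0011 rotvec incl tilt [-0.003 -0.002 -0.001]
 turn_y 3.140 rad (17.5 rows) then shift (post-turn tool axes) x -0.0007 y 0.0227 z 0.0011 rotvec incl tilt [ 1.00e-03  3.14e+00 -4.00e-03]
```

View pics/g3.png

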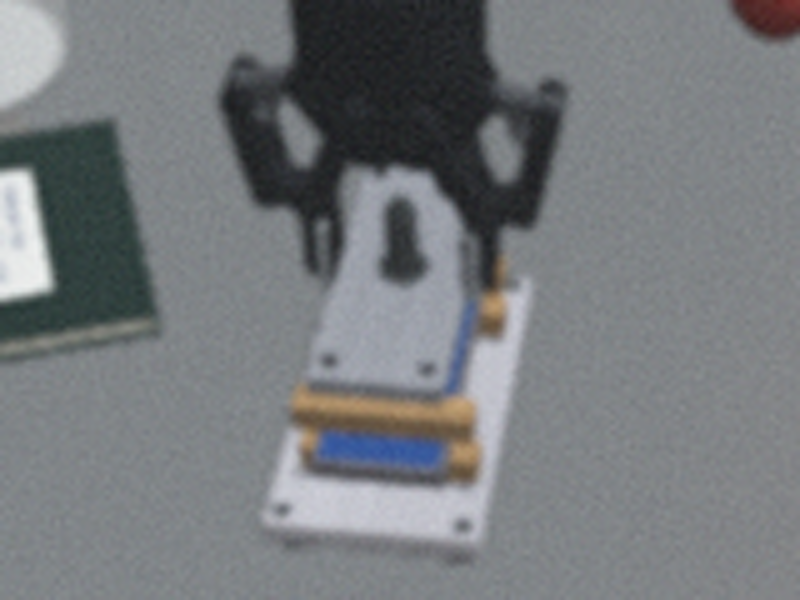

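```bash
python3 -m handwheel '[[0,0.012,-0.0005,0,-0.002,0,0.4],[0,0.006,0,0,0,0,0.4],[0,0.002,0,0,0,0,0.4],[0,0,0,0,0,0,0.4]]';python3 -c "
from h import *
tgt(.4687,.0820,.056,-10.8)"
```

```text
time: 51.72
tool_pos: [0.4679, 0.0822, 0.0569]
tcp_rot: [-1.115, 1.348, -1.347]
wrist_force: [-0.0, 0.0, -2.6]
width: 0.621
std mm [0.13 0.02 0.15] F [-0.4  0.2 -2.7]
t51.98 tcp [0.4684 0.0822 0.0574] jaw -10.8 down [ 0.  0. -1.] q6 0.31 w 0.620
 turn_y -0.001 rad (0.0 rows) then shift (post-turn tool axes) x 0.0002 y 0.0014 z 0.0003 rotvec incl tilt [-0.    -0.001 -0.   ]
 turn_y 3.141 rad (17.5 rows) then shift (post-turn tool axes) x -0.0002 y 0.0014 z -0.0003 rotvec incl tilt [ 0.     3.141 -0.   ]
```

```bash
python3 -m handwheel '[[0,0.001,0.0003,0,0,0,0.4],[0,0.0005,0,0,0,0,0.4],[0,0,0,0,0,0,0.4]]';python3 -m handwheel '[[0,0.001,0,0,0,0,0.4],[0,0,0,0,0,0,0.4]]'
```

```text
time: 52.35
tool_pos: [0.4686, 0.0822, 0.056]
tcp_rot: [-1.114, 1.347, -1.347]
wrist_force: [-0.5, -0.3, -0.6]
width: 0.623
time: 52.6
tool_pos: [0.4687, 0.0822, 0.056]
tcp_rot: [-1.114, 1.347, -1.347]
wrist_force: [-4.3, -0.1, 8.4]
width: 0.624
```

```bash
python3 -m handwheel '[[0,-0.001,0,0,0,0,0.62],[0,0,0,0,0,0,0.7],[0,0,0,0,0,0,0.78],[0,0,0,0,0,0,0.8],[0,-0.04,0,0,0,0,0.8],[0,-0.06,0,0,0,0,0.8],[0.06,0,0,0,0,0,0.95],[0.06,0,0,0,0,0,0.95]]' 40;python3 -m handwheel '[[0.06,0,0,0,0,0,0.95],[0.05,0,0.05,0,0,0,0.95],[0,0,0,0,0,0,0.95]]'; python3 - <<'E'
from h import *
c=optics.read_camera("top");I=c["image"].astype(int);r,g,b=I[...,0],I[...,1],I[...,2]
W=wmap(c);z=W[...,2]
print("plate");rects(c,(z>.062)&(z<.075)&(abs(r-b)<25)&(W[...,0]>.36)&(W[...,1]>-.02)&(W[...,1]<.18),100)
print("spindle");rects(c,(z>.092)&(z<.115)&(W[...,1]>-.02)&(W[...,1]<.18)&(W[...,0]>.4),3)
rects(c,(r>200)&(b<80)&(z>.02)&(W[...,1]<-.1),20)
cv2.imwrite("pics/k1.png",cv2.resize(c["image"][190:290,210:360,::-1],(750,500),interpolation=cv2.INTER_CUBIC))
c=optics.read_camera("scene")
u,v=pix(c,[.4686,.0818,.05]).astype(int)
cv2.imwrite("pics/k2.png",cv2.resize(c["image"][v-45:v+45,u-60:u+60,::-1],(800,600),interpolation=cv2.INTER_CUBIC))
tgt(.6515,-.1843,.12,79.2)
E
```

```text
time: 53.6
tool_pos: [0.4469, -0.0365, 0.1574]
tcp_rot: [-1.113, 1.342, -1.347]
wrist_force: [-0.1, -0.3, 0.3]
width: 0.947
time: 53.98
tool_pos: [0.4716, -0.1499, 0.1562]
tcp_rot: [-1.111, 1.348, -1.352]
wrist_force: [-0.5, 0.5, -0.0]
width: 0.947
plate
px(287,240) n1299 c=(0.4708,0.0831) mean=(0.4705,0.0828) L140 W56 yaw long(from x)=79.1 ztop0.070 zmed0.068
spindle
px(287,240) n28 c=(0.4705,0.0825) mean=(0.4705,0.0830) L12 W12 yaw long(from x)=-45.6 ztop0.105 zmed0.102
px(393,168) n287 c=(0.6527,-0.1839) mean=(0.6515,-0.1842) L51 W49 yaw long(from x)=-89.1 ztop0.046 zmed0.043
std mm [0.09 0.28 0.15] F [-0.2  0.2  0.6]
t54.33 tcp [ 0.4693 -0.1454  0.1555] jaw -10.8 down [-0.001  0.    -1.   ] q6 -0.16 w 0.946
 turn_y -1.570 rad (8.7 rows) then shift (post-turn tool axes) x 0.1863 y 0.0355 z -0.0040 rotvec incl tilt [ 0.00e+00 -1.57e+00 -1.00e-03]
 turn_y 1.571 rad (8.7 rows) then shift (post-turn tool axes) x -0.1863 y 0.0355 z 0.0040 rotvec incl tilt [1.000e-03 1.571e+00 0.000e+00]
```

View pics/k1.png

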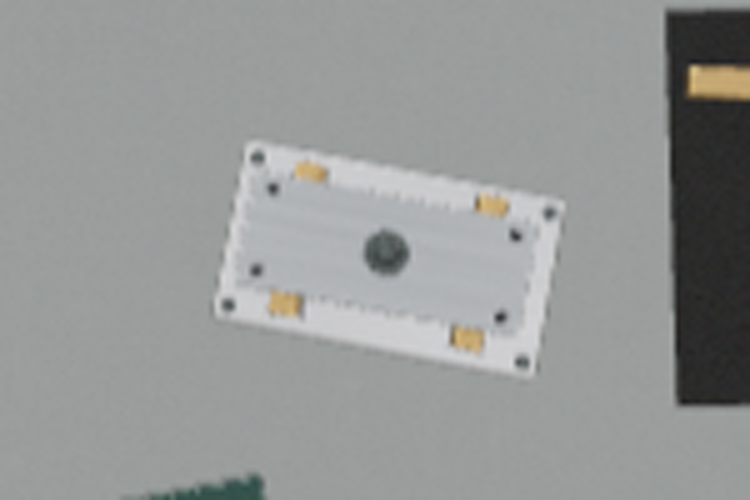

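View pics/k2.png

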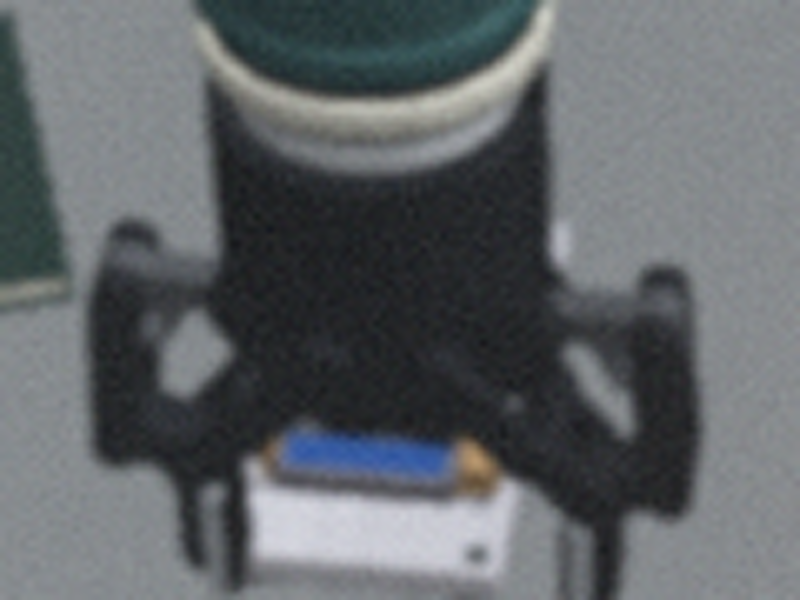

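```bash
python3 - <<'E'
from h import *
c=optics.read_camera("top");I=c["image"].astype(int);r,g,b=I[...,0],I[...,1],I[...,2]
W=wmap(c);z=W[...,2]
m=(r>180)&(b<110)&(z>.038)&(W[...,1]<-.14)
P=(W[m][:,:2]*1000).astype(np.float32);print(cv2.minEnclosingCircle(P),P.mean(0),cv2.fitEllipse(cv2.convexHull(P)))
m=(z<.03)&(abs(W[...,0]-.652)<.018)&(abs(W[...,1]+.184)<.018)
cv2.imwrite("pics/l1.png",cv2.resize(c["image"][140:200,360:440,::-1],(800,600),interpolation=cv2.INTER_CUBIC))
tgt(.6515,-.1843,.10,-10.8)
E
```

```text
((651.8426513671875, -184.05650329589844), 26.850984573364258) [ 652.3146  -183.87715] ((652.4784545898438, -184.1290283203125), (50.83107376098633, 52.680728912353516), 10.134737968444824)
std mm [0.06 0.19 0.02] F [-0.4 -0.2 -0.5]
t54.62 tcp [ 0.4697 -0.1457  0.1559] jaw -10.8 down [ 0. -0. -1.] q6 -0.16 w 0.949
 turn_y 0.001 rad (0.0 rows) then shift (post-turn tool axes) x 0.0038 y 0.0559 z 0.1858 rotvec incl tilt [-0.     0.001  0.   ]
 turn_y -3.141 rad (17.5 rows) then shift (post-turn tool axes) x -0.0038 y 0.0559 z -0.1858 rotvec incl tilt [ 0.    -3.141  0.   ]
```

View pics/l1.png

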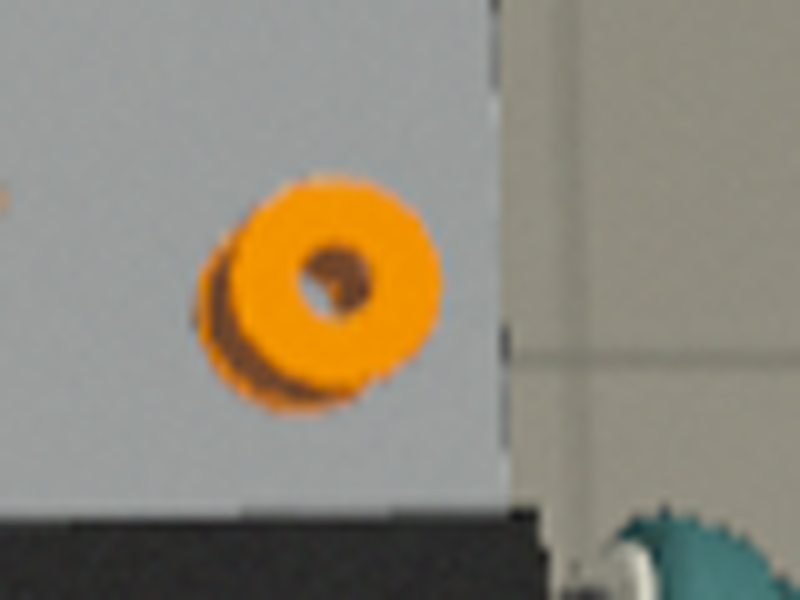

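The smallest reel is unmoved, its bore at crop (336,282) → (0.652, -0.184). Go there.

```bash
python3 -m handwheel '[[0.001,0,0.047,0,0,0,1],[0.001,0,0.047,0,0,0,1],[0.001,0,0.046,0,0,0,1],[0.001,0,0.046,0,0,0,1],[0,0.03,0,0,0,0,1],[0,0.045,0,0,0,0,1],[0,0,0,0,0,0,1],[0,0,0,0,0,0,1]]'; python3 - <<'E'
from h import *
tgt(.652,-.184,.002,-10.8)
c=optics.read_camera("scene")
u,v=pix(c,[.652,-.184,.04]).astype(int)
cv2.imwrite("pics/l2.png",cv2.resize(c["image"][v-60:v+60,u-80:u+80,::-1],(800,600),interpolation=cv2.INTER_CUBIC))
E
```

```text
time: 55.62
tool_pos: [0.6523, -0.1854, 0.0819]
tcp_rot: [-1.113, 1.346, -1.348]
wrist_force: [-1.1, 0.0, 0.5]
width: 1.001
std mm [0.19 0.05 0.26] F [-0.2 -0.1 -0.1]
t55.88 tcp [ 0.6533 -0.1858  0.0834] jaw -10.8 down [ 0.004 -0.001 -1.   ] q6 -0.12 w 1.000
 turn_y -0.001 rad (0.0 rows) then shift (post-turn tool axes) x -0.0015 y 0.0814 z -0.0016 rotvec incl tilt [-0.004 -0.001  0.   ]
 turn_y 3.141 rad (17.5 rows) then shift (post-turn tool axes) x 0.0015 y 0.0814 z 0.0016 rotvec incl tilt [-1.000e-03  3.141e+00 -6.000e-03]
```

View pics/l2.png

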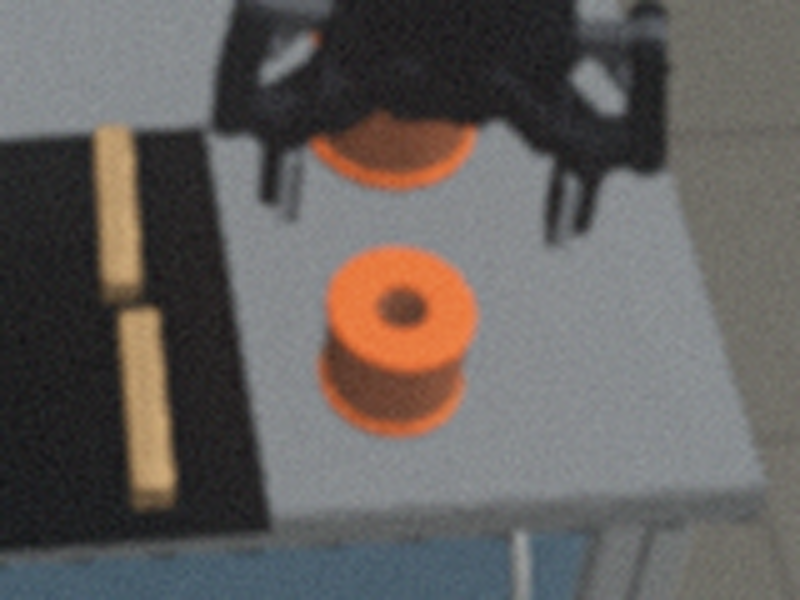

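```bash
python3 -m handwheel '[[-0.0015,0.02,-0.0015,0,0,0,1],[0,0.03,0,0,0,0,1],[0,0.015,0,0,0,0,0.9],[0,0.005,0,0,0,0,0.85],[0,0,0,0,0,0,0.8],[0,0,0,0,0,0,0.75]]'; python3 -c "
from h import *
tgt(.652,-.184,.002,-10.8)"
```

```text
time: 56.68
tool_pos: [0.6516, -0.1838, 0.012]
tcp_rot: [-1.113, 1.345, -1.348]
wrist_force: [0.2, -0.2, 0.4]
width: 0.746
std mm [0.21 0.08 0.2 ] F [ 0.3  0.1 -0.1]
t56.92 tcp [ 0.6513 -0.1837  0.0119] jaw -10.8 down [ 0.002 -0.001 -1.   ] q6 -0.12 w 0.748
 turn_y -0.001 rad (0.0 rows) then shift (post-turn tool axes) x 0.0002 y 0.0099 z 0.0007 rotvec incl tilt [-0.002 -0.001  0.   ]
 turn_y 3.141 rad (17.5 rows) then shift (post-turn tool axes) x -0.0002 y 0.0099 z -0.0007 rotvec incl tilt [-0.000e+00  3.141e+00 -3.000e-03]
```

```bash
python3 -m handwheel '[[0,0.008,0.0005,0,0,0,0.72],[0,0.002,0,0,0,0,0.7],[0,0,0,0,0,0,0.5],[0,0,0,0,0,0,0.4],[0,0,0,0,0,0,0.4],[0,0,0,0,0,0,0.4]]' 60; python3 -c "
from h import *
tgt(.652,-.184,.002,-10.8)"; python3 -m handwheel '[[0,-0.03,0,0,0,0,0.4],[0,-0.05,0,0,0,0,0.4],[0,-0.05,0,0,0,0,0.4],[0,-0.03,0,0,0,0,0.4],[0,0,0,0,0,0,0.4]]';python3 - <<'E'
from h import *
tgt(.4700,.0828,.12,-10.8)
c=optics.read_camera("scene")
u,v=pix(c,[.652,-.184,.18]).astype(int)
cv2.imwrite("pics/l3.png",cv2.resize(c["image"][v-60:v+60,u-80:u+80,::-1],(800,600),interpolation=cv2.INTER_CUBIC))
E
```

```text
time: 57.68
tool_pos: [0.6508, -0.1835, 0.0005]
tcp_rot: [-1.114, 1.347, -1.347]
wrist_force: [-0.0, -0.7, -3.2]
width: 0.595
std mm [0.04 0.02 0.01] F [ 0.3 -0.1 -2.5]
t57.92 tcp [ 6.507e-01 -1.835e-01  5.000e-04] jaw -10.8 down [-0.001  0.    -1.   ] q6 -0.12 w 0.593
 turn_y -0.000 rad (0.0 rows) then shift (post-turn tool axes) x 0.0003 y -0.0015 z 0.0013 rotvec incl tilt [ 0.001 -0.    -0.   ]
 turn_y 3.141 rad (17.5 rows) then shift (post-turn tool axes) x -0.0003 y -0.0015 z -0.0013 rotvec incl tilt [0.000e+00 3.141e+00 1.000e-03]
time: 58.55
tool_pos: [0.6534, -0.1843, 0.1647]
tcp_rot: [-1.11, 1.341, -1.352]
wrist_force: [0.6, -0.6, -2.9]
width: 0.593
std mm [0.91 0.29 1.54] F [-0.6  0.1 -3.2]
t58.80 tcp [ 0.65   -0.1832  0.159 ] jaw -10.8 down [-0.002  0.001 -1.   ] q6 -0.12 w 0.590
 turn_y -0.001 rad (0.0 rows) then shift (post-turn tool axes) x -0.2276 y 0.0390 z -0.2266 rotvec incl tilt [ 0.003 -0.001 -0.   ]
 turn_y 3.141 rad (17.5 rows) then shift (post-turn tool axes) x 0.2276 y 0.0390 z 0.2266 rotvec incl tilt [1.000e-03 3.141e+00 4.000e-03]
```

View pics/l3.png

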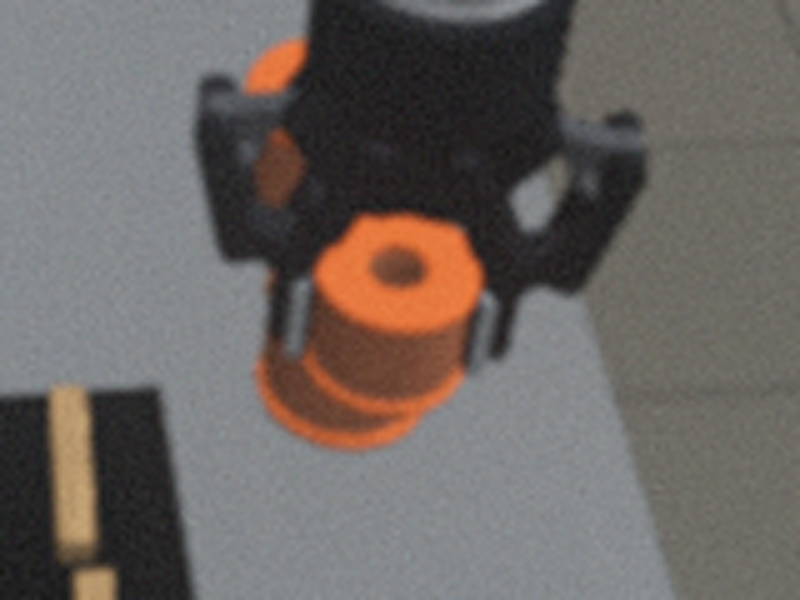

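```bash
python3 -m handwheel '[[-0.038,0,-0.038,0,0,0,0.4],[-0.038,0,-0.038,0,0,0,0.4],[-0.038,0,-0.038,0,0,0,0.4],[-0.038,0,-0.038,0,0,0,0.4],[-0.038,0,-0.038,0,0,0,0.4],[-0.037,0,-0.037,0,0,0,0.4],[0,0,0,0,0,0,0.4],[0,0,0,0,0,0,0.4]]'; python3 - <<'E'
from h import *
tgt(.4690,.0824,.12,-10.8)
c=optics.read_camera("scene")
u,v=pix(c,[.469,.0824,.12]).astype(int)
cv2.imwrite("pics/m1.png",cv2.resize(c["image"][v-60:v+60,u-80:u+80,::-1],(800,600),interpolation=cv2.INTER_CUBIC))
E
```

```text
time: 59.85
tool_pos: [0.4706, 0.0819, 0.1603]
tcp_rot: [-1.115, 1.346, -1.347]
wrist_force: [0.7, 0.2, -3.1]
width: 0.595
std mm [0.11 0.15 0.08] F [-0.2  0.1 -2.8]
t60.10 tcp [0.4713 0.0813 0.1606] jaw -10.9 down [-0. -0. -1.] q6 0.31 w 0.591
 turn_y -0.002 rad (0.0 rows) then shift (post-turn tool axes) x -0.0007 y 0.0406 z -0.0025 rotvec incl tilt [ 0.    -0.002  0.   ]
 turn_y 3.140 rad (17.5 rows) then shift (post-turn tool axes) x 0.0007 y 0.0406 z 0.0025 rotvec incl tilt [-1.00e-03  3.14e+00  0.00e+00]
```

View pics/m1.png

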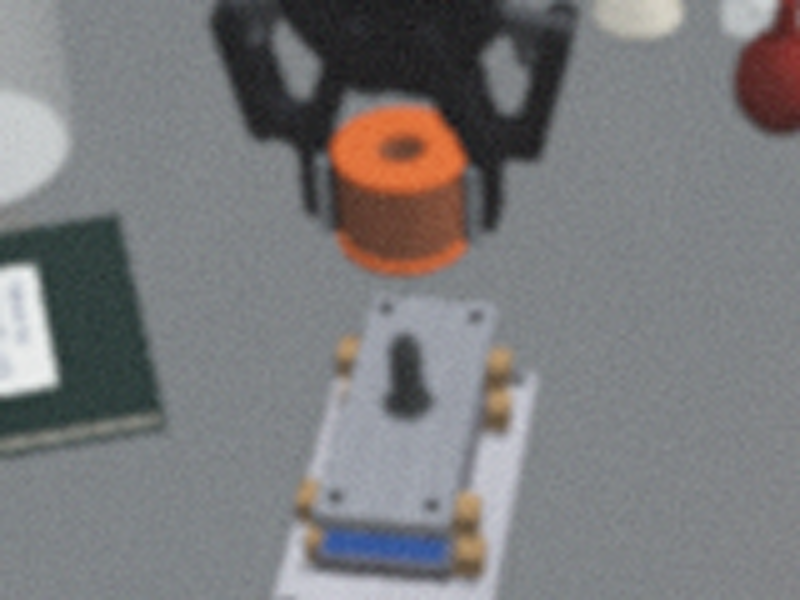

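```bash
python3 - <<'E'
from h import *
c=optics.read_camera("scene");T=c["world_from_camera"];K=c["mtx"]
u0,v0=pix(c,[.469,.0824,.12]).astype(int)
def at(px,py,z):
    u=u0-80+px/5-.4;v=v0-60+py/5-.4
    d=T[:3,:3]@np.linalg.solve(K,[u,v,1]);return T[:3,3]+d*(z-T[2,3])/d[2]
print("bore",at(403,148,.204).round(4),"tip",at(407,342,.104).round(4), "base of spindle",at(408,404,.068).round(4))
W=wmap(c);I=c["image"].astype(int)
m=(I[...,0]>200)&(I[...,2]<90)&(W[...,2]>.195)&(abs(W[...,0]-.47)<.06)
P=(W[m]*1000).astype(np.float32);print(len(P),P[:,2].mean(),cv2.minEnclosingCircle(P[:,:2]))
tgt(.469,.0824,.12,-10.8)
E
```

```text
bore [0.471  0.0769 0.204 ] tip [0.4685 0.0787 0.104 ] base of spindle [0.4674 0.0805 0.068 ]Traceback (most recent call last):
  File "<stdin>", line 10, in <module>
cv2.error: OpenCV(4.12.0) /io/opencv/modules/imgproc/src/shapedescr.cpp:201: error: (-215:Assertion failed) count >= 0 && (depth == CV_32F || depth == CV_32S) in function 'minEnclosingCircle'
```

```bash
python3 -m handwheel '[[-0.0007,0.015,-0.0025,0,-0.001,0,0.4],[0,0.015,0,0,0,0,0.4],[0,0.003,0,0,0,0,0.4],[0,0,0,0,0,0,0.4],[0,0,0,0,0,0,0.4]]'; python3 - <<'E'
from h import *
tgt(.4690,.0824,.0685,-10.8)
c=optics.read_camera("scene")
u,v=pix(c,[.469,.0824,.12]).astype(int)
cv2.imwrite("pics/m2.png",cv2.resize(c["image"][v-45:v+45,u-60:u+60,::-1],(800,600),interpolation=cv2.INTER_CUBIC))
E
```

```text
time: 60.82
tool_pos: [0.4689, 0.0833, 0.1282]
tcp_rot: [-1.114, 1.346, -1.347]
wrist_force: [0.2, 0.2, -2.3]
width: 0.596
std mm [0.08 0.02 0.05] F [-0.4  0.3 -2.7]
t61.08 tcp [0.4689 0.0833 0.1283] jaw -10.8 down [ 0.001  0.    -1.   ] q6 0.31 w 0.596
 turn_y 0.001 rad (0.0 rows) then shift (post-turn tool axes) x 0.0008 y 0.0598 z 0.0003 rotvec incl tilt [-0.001  0.001 -0.   ]
 turn_y -3.141 rad (17.5 rows) then shift (post-turn tool axes) x -0.0008 y 0.0598 z -0.0003 rotvec incl tilt [-0.000e+00 -3.141e+00  2.000e-03]
```

View pics/m2.png

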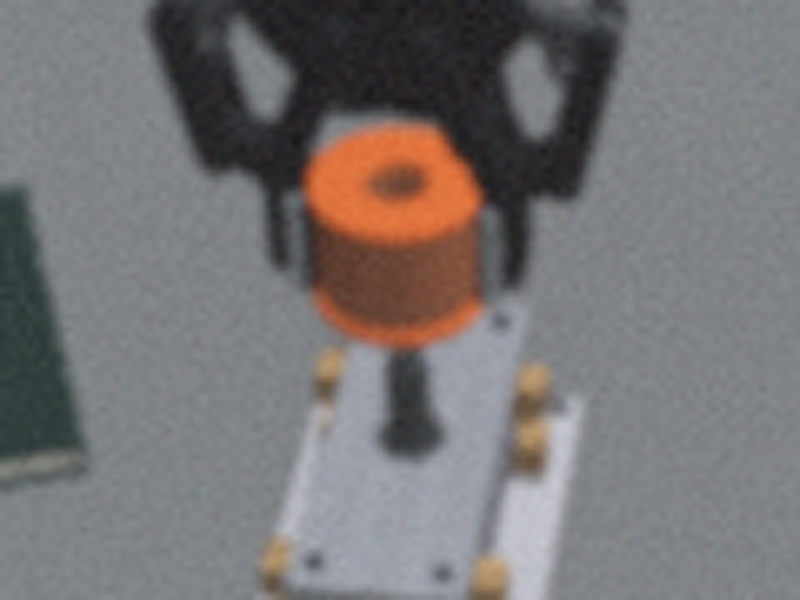

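Spool bottom centre at crop x≈399 against the spindle tip at ≈404 agrees with the camera's lean. I'll lower stepwise and watch the force.

```bash
python3 -m handwheel '[[0.0005,0.012,0,0,0,0,0.4],[0,0.01,0,0,0,0,0.4],[0,0,0,0,0,0,0.4]]'; python3 -m handwheel '[[0,0.008,0,0,0,0,0.4],[0,0.006,0,0,0,0,0.4],[0,0,0,0,0,0,0.4]]'; python3 -c "
from h import *
tgt(.4690,.0824,.0685,-10.8)"
```

```text
time: 61.5
tool_pos: [0.4668, 0.0825, 0.104]
tcp_rot: [-1.117, 1.349, -1.345]
wrist_force: [-0.3, 0.1, -2.1]
width: 0.595
time: 61.88
tool_pos: [0.4677, 0.0826, 0.0911]
tcp_rot: [-1.116, 1.347, -1.346]
wrist_force: [0.2, -1.1, -2.1]
width: 0.593
std mm [0.2  0.03 0.23] F [-0.2  0.5 -1.9]
t62.12 tcp [0.4684 0.0827 0.0919] jaw -10.8 down [ 0.  0. -1.] q6 0.31 w 0.595
 turn_y 0.000 rad (0.0 rows) then shift (post-turn tool axes) x 0.0002 y 0.0234 z 0.0006 rotvec incl tilt [-0.  0. -0.]
 turn_y -3.141 rad (17.5 rows) then shift (post-turn tool axes) x -0.0002 y 0.0234 z -0.0006 rotvec incl tilt [-0.    -3.141  0.   ]
```

No side force, and the spool is ~13 mm over the spindle already. Continuing.

```bash
python3 -m handwheel '[[0,0.008,0.0004,0,0,0,0.4],[0,0.006,0,0,0,0,0.4],[0,0,0,0,0,0,0.4]]'; python3 -m handwheel '[[0,0.004,0,0,0,0,0.4],[0,0.003,0,0,0,0,0.4],[0,0,0,0,0,0,0.4]]'; python3 -c "
from h import *
tgt(.4690,.0824,.0685,-10.8)"
```

```text
time: 62.5
tool_pos: [0.4678, 0.0825, 0.0768]
tcp_rot: [-1.116, 1.348, -1.346]
wrist_force: [-0.3, 0.2, -2.3]
width: 0.599
time: 62.88
tool_pos: [0.4684, 0.0826, 0.0705]
tcp_rot: [-1.115, 1.347, -1.346]
wrist_force: [0.4, -0.7, -3.1]
width: 0.598
std mm [0.09 0.01 0.11] F [ 0.2  0.1 -2.4]
t63.12 tcp [0.4688 0.0826 0.0709] jaw -10.8 down [ 0.  0. -1.] q6 0.31 w 0.595
 turn_y 0.001 rad (0.0 rows) then shift (post-turn tool axes) x 0.0002 y 0.0024 z 0.0003 rotvec incl tilt [-0.     0.001 -0.   ]
 turn_y -3.141 rad (17.5 rows) then shift (post-turn tool axes) x -0.0002 y 0.0024 z -0.0003 rotvec incl tilt [-0.    -3.141  0.   ]
```

```bash
python3 -m handwheel '[[0,0.0015,0,0,0,0,0.4],[0,0,0,0,0,0,0.4]]'; python3 -m handwheel '[[0,0.001,0,0,0,0,0.4],[0,0,0,0,0,0,0.4]]'; python3 -m handwheel '[[0,0.0005,0,0,0,0,0.4],[0,0,0,0,0,0,0.4]]'
```

```text
time: 63.38
tool_pos: [0.4686, 0.0826, 0.0692]
tcp_rot: [-1.115, 1.347, -1.346]
wrist_force: [0.5, 0.1, -3.0]
width: 0.592
time: 63.62
tool_pos: [0.4689, 0.0828, 0.0684]
tcp_rot: [-1.114, 1.346, -1.346]
wrist_force: [1.0, 1.2, -2.8]
width: 0.584
time: 63.88
tool_pos: [0.4689, 0.0828, 0.0679]
tcp_rot: [-1.114, 1.346, -1.346]
wrist_force: [0.3, 1.3, -2.5]
width: 0.582
```

```bash
python3 - <<'E'
from h import *
c=optics.read_camera("scene")
u,v=pix(c,[.469,.0824,.08]).astype(int)
cv2.imwrite("pics/m3.png",cv2.resize(c["image"][v-45:v+45,u-60:u+60,::-1],(800,600),interpolation=cv2.INTER_CUBIC))
E
```

```text
(no output)
```

View pics/m3.png

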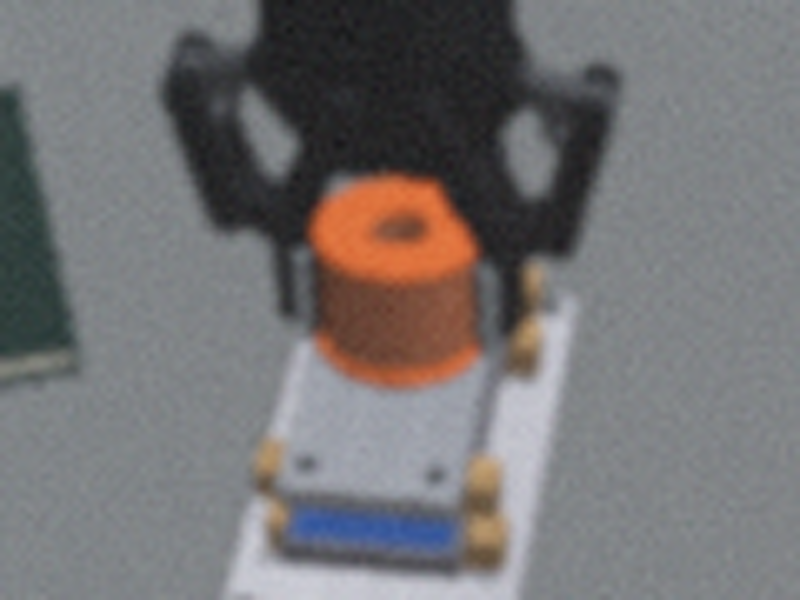

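Spool sits at the plate (flange at crop (400,375)). I release it slowly.

```bash
python3 -m handwheel '[[0,0,0,0,0,0,0.6],[0,0,0,0,0,0,0.64],[0,0,0,0,0,0,0.7],[0,0,0,0,0,0,0.8],[0,0,0,0,0,0,0.9]]'; python3 -m handwheel '[[0,-0.03,0,0,0,0,0.9],[0,-0.05,0,0,0,0,0.9],[0,-0.05,0,0,0,0,0.9],[0,-0.04,0,0,0,0,0.9],[0.06,0,0,0,0,0,0.9],[0.06,0,0,0,0,0,0.9],[0.06,0,0,0,0,0,0.9],[0.06,0,0,0,0,0,0.9]]';python3 -m handwheel '[[0.06,0,0,0,0,0,0.9],[0.06,0,0,0,0,0,0.9],[0,0,0,0,0,0,0.9]]'; python3 - <<'E'
from h import *
c=optics.read_camera("top");I=c["image"].astype(int);r,g,b=I[...,0],I[...,1],I[...,2]
W=wmap(c);z=W[...,2];N=(W[...,1]>-.02)&(W[...,1]<.2)&(W[...,0]>.36)
print("plate");rects(c,(z>.062)&(z<.075)&(abs(r-b)<25)&N,20)
print("spool");rects(c,(z>.1)&(r>150)&(b<110)&N,20)
print("bed");rects(c,(z>.0145)&(z<.026)&(abs(r-b)<25)&(r>120)&N,30)
m=(z>.1)&(r>150)&(b<110)&N
A=np.c_[W[m][:,:2],np.ones(m.sum())];s=np.linalg.lstsq(A,W[m][:,2],rcond=None)[0];print("spool top slope",s[:2])
m=(z>.062)&(z<.075)&(abs(r-b)<25)&N
A=np.c_[W[m][:,:2],np.ones(m.sum())];s=np.linalg.lstsq(A,W[m][:,2],rcond=None)[0];print("plate slope",s[:2])
cv2.imwrite("pics/n1.png",cv2.resize(c["image"][190:290,210:360,::-1],(750,500),interpolation=cv2.INTER_CUBIC))
c=optics.read_camera("scene")
u,v=pix(c,[.4686,.0818,.05]).astype(int)
cv2.imwrite("pics/n2.png",cv2.resize(c["image"][v-45:v+45,u-60:u+60,::-1],(800,600),interpolation=cv2.INTER_CUBIC))
E
```

```text
time: 64.55
tool_pos: [0.4688, 0.0826, 0.0679]
tcp_rot: [-1.114, 1.346, -1.346]
wrist_force: [-0.3, 0.8, 0.6]
width: 0.898
time: 65.55
tool_pos: [0.4233, -0.1548, 0.2381]
tcp_rot: [-1.114, 1.345, -1.347]
wrist_force: [0.3, -0.3, 0.8]
width: 0.901
time: 65.92
tool_pos: [0.4002, -0.2747, 0.2378]
tcp_rot: [-1.112, 1.35, -1.351]
wrist_force: [0.1, 1.1, 0.0]
width: 0.901
plate
px(269,236) n458 c=(0.4778,0.1194) mean=(0.4790,0.1261) L64 W56 yaw long(from x)=78.8 ztop0.070 zmed0.068
px(306,243) n429 c=(0.4628,0.0407) mean=(0.4617,0.0356) L56 W56 yaw long(from x)=-10.7 ztop0.070 zmed0.068
spool
px(288,240) n353 c=(0.4693,0.0801) mean=(0.4689,0.0802) L51 W51 yaw long(from x)=-89.7 ztop0.114 zmed0.112
bed
px(288,243) n897 c=(0.4686,0.0818) mean=(0.4641,0.0815) L166 W92 yaw long(from x)=79.2 ztop0.022 zmed0.020
spool top slope [-1.71077848 -0.10563952]
plate slope [-0.00520731  0.002891  ]
```

View pics/n1.png

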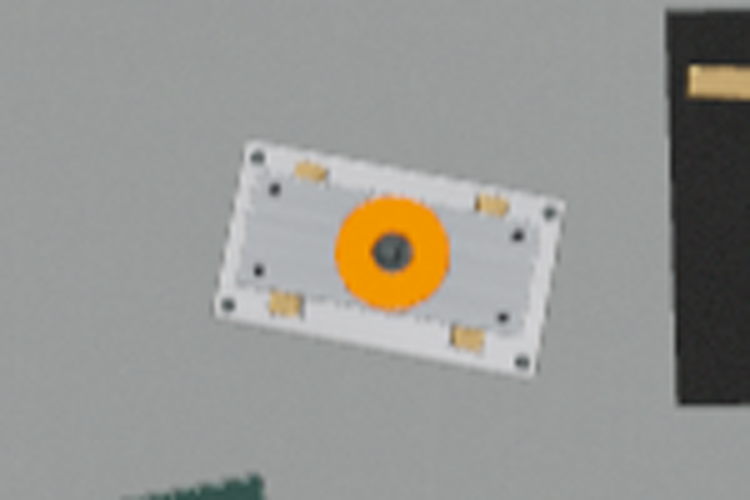

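View pics/n2.png

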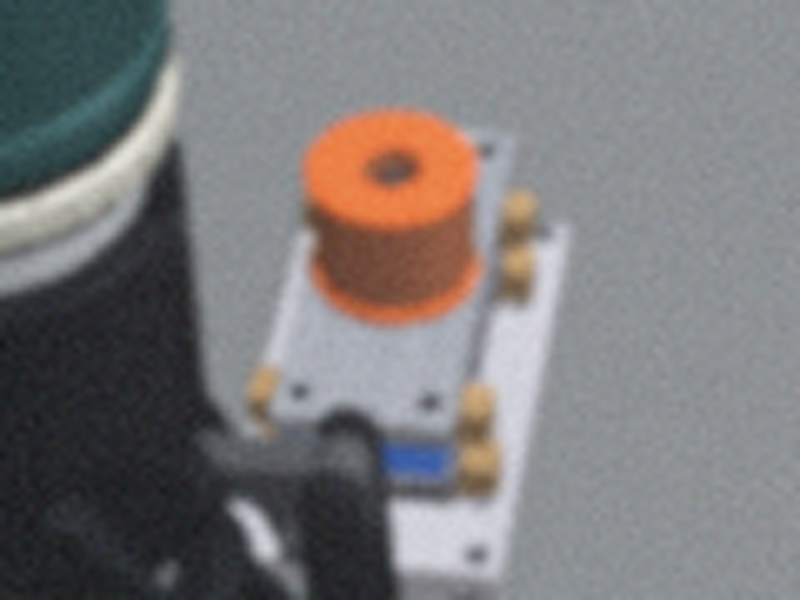

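The spool top reads 112 mm (68 + 44), so it is fully down. The plate is level, both pairs of stick ends are visible, and nothing touches the stack. Handing in.

```bash
python3 -c "
from workcell import workorder
print(workorder.finish_job())"
```

```text
the job is handed in; nothing more can be done
None
```

I built the curing stack and handed it in at about 66 s. From the bottom it is two sticks, the blue panel (the only one present), two sticks, the press plate, and the smallest of the three orange reels over the spindle. The plate was knocked about 4 cm aside during the run, so I measured it again before picking it up.

What the last checks showed, by camera:

| Part | Measured | Against the stand |
|---|---|---|
| Blue panel | seen before the layers above went on | within 1 mm of its centre, yaw 79.3° against 79.2° |
| Upper sticks | all four stick ends visible | within about 1.5 mm of their seats |
| Press plate | level to about 0.3°, top at 68 mm | about 2 mm off centre, yaw 79.1° |
| Spool | top at 112 mm, so fully down on the plate | about 2 mm off the spindle axis, within the bore's play |

- **Plate position:** the camera put the plate 2 mm from the gripper's own reading. I took that as calibration error and left the plate where it was.
- **Spool tilt:** my fit of the spool's top slope gave a meaningless number. Its level rests on the height reading and the pictures.
- **Spool release:** the grip narrowed slightly over the last millimetre of lowering, with no rise in force. The picture showed the spool seated, so I released it there.
- **Flask and bulb:** the arm never came near them, but I did not measure them again at the end.

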